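Feel out the square-footed column and make the set alike

TASK

Push the three columns into their sockets as far as they will go, to feel which two have the chamfered foot that slips into the bore and which one has a square foot and stops short. Then lay the square one in a free pair of notches of the rack, blue cap over the blue rail and about centred, and take the spare from the rack and push it fully home in the emptied socket, so that three columns alike sit fully home. Leave the bottle and the phone where they are.

Things in the scene. Friction and masses are not known exactly. Their poses are not given: they have to be found in the camera images.
- gauge: Fixed plywood base (200 x 215 x 10 mm) with three grey lying sockets side by side. Origin: on the table top below the middle socket's mouth; x points into the sockets, y across the row, z up. Mouths at x = 0, y = -70, 0, +70 mm. Socket tubes: outer diameter 53 mm, tops 79 mm above the table, 77 mm long; a yellow bar across them reaches 92 mm high, at x = 53 to 67 mm.
- gauge_trough (a point): Middle of the middle trough, 58 mm before the mouth, at the column's axis height, 46 mm above the table. A trough before each socket (x = -114 to 0 mm of the gauge, at most 28 mm wide, top 12 mm below the column's axis) carries a column along the gauge's x; beside it is only the 10 mm base plate, so fingers can reach down on both sides.
- gauge_edge (a point): Edge of the bore, middle socket, 42 mm behind the mouth, 52 mm above the table. Each socket is a hood (43 mm wide, 42 mm deep), then a bore (34 mm wide, 25 mm deep, closed). A column slides 4 mm below the bore's edge: a chamfered foot rides up and goes to the bottom (cap end then at gauge x = -63 mm), a square one stops there (cap end at -88 mm). About 5 N pushes it.
- rack: Fixed plywood base (120 x 225 x 10 mm) with two notched rails 8 mm thick along y: blue at x = -45 mm, white at x = +45 mm. V notch pairs at y = -70, 0, +70 mm; notch tops 49 mm above the table. A column racked along x lies in a pair with its axis 50 mm above the table, blue cap end over the blue rail. Origin: on the table top under the rack's middle, z up.
- column_a_mid (a point): White round bar 30 mm in diameter, 130 mm long, about 80 g, lying; its last 12 mm at the flat cap end are blue, the foot is white and hidden in a socket at first. Point: middle of its length, on its axis; x points from cap end to foot. Of columns a, b, c two have a chamfered foot (tapering to 18 mm over the last 13 mm), one a square foot; nothing visible tells which.
- column_a_cap (a point): Centre of the flat blue cap end of this column, on its axis, 65 mm from its middle; x points to the foot. At the start it lies 98 to 112 mm before the socket mouth.
- column_a: The same column as a body; origin at its middle, on the axis.
- column_b_mid (a point): White round bar 30 mm in diameter, 130 mm long, about 80 g, lying; its last 12 mm at the flat cap end are blue, the foot is white and hidden in a socket at first. Point: middle of its length, on its axis; x points from cap end to foot. Of columns a, b, c two have a chamfered foot (tapering to 18 mm over the last 13 mm), one a square foot; nothing visible tells which.
- column_b_cap (a point): Centre of the flat blue cap end of this column, on its axis, 65 mm from its middle; x points to the foot. At the start it lies 98 to 112 mm before the socket mouth.
- column_b: The same column as a body; origin at its middle, on the axis.
- column_c_mid (a point): White round bar 30 mm in diameter, 130 mm long, about 80 g, lying; its last 12 mm at the flat cap end are blue, the foot is white and hidden in a socket at first. Point: middle of its length, on its axis; x points from cap end to foot. Of columns a, b, c two have a chamfered foot (tapering to 18 mm over the last 13 mm), one a square foot; nothing visible tells which.
- column_c_cap (a point): Centre of the flat blue cap end of this column, on its axis, 65 mm from its middle; x points to the foot. At the start it lies 98 to 112 mm before the socket mouth.
- column_c: The same column as a body; origin at its middle, on the axis.
- spare_mid (a point): Spare column: same bar, foot known to be chamfered and in plain view, at first in the rack notches at the rack's y = +70 mm, cap over the blue rail. Point: middle of its length, on its axis; x from blue cap end to foot.
- spare: The spare column as a body; origin at its middle, on the axis.
- bottle: Bystander: clear bottle with a blue cap, 60 mm in diameter, 130 mm tall; origin at the centre of its underside.
- phone: Bystander: flat black slab, 150 x 75 x 10 mm, lying on the table; origin at the centre of its underside.

How it is judged (in metres and radians):
On the way, in this order (a step that is already met when the one before it is completed fails the run):
1. the three columns are pushed in as far as they go: two to the bottom of the bore, the third to the bore's edge (((x of each of column_b_mid, column_c_mid in the frame of gauge above -0.006 m and y of column_b_mid in the frame of gauge between -0.085 and 0.085 m and z of column_b_mid in the frame of gauge between 0.038 and 0.06 m and y of column_c_mid in the frame of gauge between -0.085 and 0.085 m and z of column_c_mid in the frame of gauge between 0.038 and 0.06 m and x of column_a_mid in the frame of gauge above -0.029 m and y of column_a_mid in the frame of gauge between -0.085 and 0.085 m) or (x of each of column_a_mid, column_c_mid in the frame of gauge above -0.006 m and y of column_a_mid in the frame of gauge between -0.085 and 0.085 m and z of column_a_mid in the frame of gauge between 0.038 and 0.06 m and y of column_c_mid in the frame of gauge between -0.085 and 0.085 m and z of column_c_mid in the frame of gauge between 0.038 and 0.06 m and x of column_b_mid in the frame of gauge above -0.029 m and y of column_b_mid in the frame of gauge between -0.085 and 0.085 m) or (x of each of column_a_mid, column_b_mid in the frame of gauge above -0.006 m and y of column_a_mid in the frame of gauge between -0.085 and 0.085 m and z of column_a_mid in the frame of gauge between 0.038 and 0.06 m and y of column_b_mid in the frame of gauge between -0.085 and 0.085 m and z of column_b_mid in the frame of gauge between 0.038 and 0.06 m and x of column_c_mid in the frame of gauge above -0.029 m and y of column_c_mid in the frame of gauge between -0.085 and 0.085 m))), for 0.2 s.
2. the third column lies in the rack (((x of column_a_mid in the frame of rack between -0.025 and 0.025 m and y of column_a_mid in the frame of rack between -0.085 and 0.085 m and z of column_a_mid in the frame of rack between 0.045 and 0.055 m and angle between the x axis of column_a_mid and the x axis of rack, either way round below 0.1 rad and x of column_a_cap in the frame of rack below -0.03 m) or (x of column_b_mid in the frame of rack between -0.025 and 0.025 m and y of column_b_mid in the frame of rack between -0.085 and 0.085 m and z of column_b_mid in the frame of rack between 0.045 and 0.055 m and angle between the x axis of column_b_mid and the x axis of rack, either way round below 0.1 rad and x of column_b_cap in the frame of rack below -0.03 m) or (x of column_c_mid in the frame of rack between -0.025 and 0.025 m and y of column_c_mid in the frame of rack between -0.085 and 0.085 m and z of column_c_mid in the frame of rack between 0.045 and 0.055 m and angle between the x axis of column_c_mid and the x axis of rack, either way round below 0.1 rad and x of column_c_cap in the frame of rack below -0.03 m))), for 0.1 s.
At the end, for the whole second after the job is handed in: The spare and the two chamfered columns are home in the sockets (middle no more than 6 mm before the mouth); the square one lies in rack notches (middle within 25 mm of the rack's along x, axis 45-55 mm high, aligned within 0.1 rad, cap over the blue rail); all at rest (x of spare_mid in the frame of gauge above -0.006 m and y of spare_mid in the frame of gauge between -0.085 and 0.085 m and z of spare_mid in the frame of gauge between 0.038 and 0.06 m and ((x of each of column_b_mid, column_c_mid in the frame of gauge above -0.006 m and y of column_b_mid in the frame of gauge between -0.085 and 0.085 m and z of column_b_mid in the frame of gauge between 0.038 and 0.06 m and y of column_c_mid in the frame of gauge between -0.085 and 0.085 m and z of column_c_mid in the frame of gauge between 0.038 and 0.06 m and x of column_a_mid in the frame of rack between -0.025 and 0.025 m and y of column_a_mid in the frame of rack between -0.085 and 0.085 m and z of column_a_mid in the frame of rack between 0.045 and 0.055 m and angle between the x axis of column_a_mid and the x axis of rack, either way round below 0.1 rad and x of column_a_cap in the frame of rack below -0.03 m) or (x of each of column_a_mid, column_c_mid in the frame of gauge above -0.006 m and y of column_a_mid in the frame of gauge between -0.085 and 0.085 m and z of column_a_mid in the frame of gauge between 0.038 and 0.06 m and y of column_c_mid in the frame of gauge between -0.085 and 0.085 m and z of column_c_mid in the frame of gauge between 0.038 and 0.06 m and x of column_b_mid in the frame of rack between -0.025 and 0.025 m and y of column_b_mid in the frame of rack between -0.085 and 0.085 m and z of column_b_mid in the frame of rack between 0.045 and 0.055 m and angle between the x axis of column_b_mid and the x axis of rack, either way round below 0.1 rad and x of column_b_cap in the frame of rack below -0.03 m) or (x of each of column_a_mid, column_b_mid in the frame of gauge above -0.006 m and y of column_a_mid in the frame of gauge between -0.085 and 0.085 m and z of column_a_mid in the frame of gauge between 0.038 and 0.06 m and y of column_b_mid in the frame of gauge between -0.085 and 0.085 m and z of column_b_mid in the frame of gauge between 0.038 and 0.06 m and x of column_c_mid in the frame of rack between -0.025 and 0.025 m and y of column_c_mid in the frame of rack between -0.085 and 0.085 m and z of column_c_mid in the frame of rack between 0.045 and 0.055 m and angle between the x axis of column_c_mid and the x axis of rack, either way round below 0.1 rad and x of column_c_cap in the frame of rack below -0.03 m)) and linear speed of each of column_a, column_b, column_c, spare below 0.02 m/s); the robot touches nothing.
It fails at once if a bystander is moved by more than 30 mm (distance of any of bottle, phone from where it was at the start of the episode above 0.03 m).
It also fails if it takes over 70 s, if anything falls off the work surface, if the arm or the gripper's body presses on something with over 40 N, if the wrist force passes 120 N, or if a joint passes its speed limit or range.

ROBOT

A 6-joint arm with a two-finger parallel gripper is mounted at the origin on the work surface. World frame = base frame: x ahead of the robot, y to its left, z up, the work surface at z = 0. Lengths are in m, angles in degrees, forces in N, time in s.
With the tool pointing down it reaches from about 0.325 to 0.85 m from the base axis. Payload 15.5 kg.
Tool frame: the origin (TCP) lies midway between the tips of the shut fingers; the grasp point (between the pads) lies manip.grasp_offset behind it (manip.grasp_offset is the distance from the TCP to the grasp point, in m); y points along the fingers, z is the direction in which the jaws open and shut, and the axes are right-handed (so a half turn about y gives the same grasp; the last joint's range is limited). The gripper opens to 91 mm and grips with 3 to 60 N. Pads are 32 mm wide; open, the fingers measure 118 mm over their backs; the gripper's body (76 mm by 178 mm) begins 60 mm behind the grasp point.
Start: joints at [-70.732, 28.281, 77.091, -0, 74.628, -5.472], TCP at [0.262, -0.568, 0.214] pointing down, gripper open.
Joint ranges: [-166.48, 166.48], [-47.26, 123.95], [12.59, 153.08], [-70.14, 250.14], [6.76, 159.57], [-176.63, 176.63]. Speed limits (degrees/s): [108.29, 108.29, 147.25, 172.46, 172.46, 172.46].

INTERFACE

Orientations are given as [roll, pitch, yaw] about the fixed x, y, z axes, in that order (R = Rz(yaw) Ry(pitch) Rx(roll)).
In Python, from plant import status, cams, manip gives the robot as it stands.
- The arm moves only by the tool step_arm, never from a script. Its argument "motion" is a list of rows, each an object with "translation": the shift along the tool's x, y, z in cm, a list of three; "twist": the turn about the tool's y in rad; "jaw": the closure, from -1 (fully open) to 1 (shut). A call has 1 to 10 rows; each row is the pose to reach, as a shift and turn from the pose commanded when the call began, along the tool's axes at that moment; what a row does not reach only later rows make up. A row lasts 1/8 s, in which the tool goes at most 62.5 mm and 10.7 degrees, less where a joint would pass 70% of its speed; a pose out of reach is approached as far as the arm can. A call with a gripper value outside its range is refused whole. The fingers move at their own pace and stop on an object; the grip force is fixed at half the most. Time passes only in rows, so rows that repeat a pose let the fingers close. It gives the time, the measured TCP pose, the force and the opening at its end, in the units of the state.
- status.sense(): the state, without advancing time (a new reading comes with each control period).
- cams.camera(name): name is "scene" or "side" or "wrist"; returns the picture (400x640x3 uint8, blue, green, red); there is no depth.
- cams.calibration(name): a dict with "camera_matrix" (3x3 intrinsics, pixels), "extrinsics" (4x4, takes a point from world to camera coordinates). Camera axes: x right, y up, looking along -z (the intrinsics and any distortion apply to the point x, -y, -z); pixel columns grow to the right and rows downward; lengths in m; the calibration is good to about 2 mm. A picture is of the moment at which its call begins: read the wrist's pose just before it. calibration takes no time and is no camera call; for the wrist camera it gives the pose at the moment of the call.
- manip.close_job(): hands the job in, once; it reports no verdict.
The state is a dict: "clock": time; "joints": joint angles; "joint_velocities": joint speeds; "tau": joint torques, N m; "ee_pos": TCP position; "ee_rot": TCP orientation; "wrist_force": force on the tool from outside, world axes, zero at the start; "moment": the same for the moment, N m; "gripper_width": opening from 0.0 (shut) to 1.0 (fully open).
Only numpy, scipy, OpenCV 4.12 (cv2) and the standard library are available. Lean on these libraries where they do the work, as an engineer would, in place of code of your own. Each camera call takes 0.05 s, during which the arm holds its last target.

## Working session

There is one attempt and no reset: what is moved stays moved. The work goes in short steps, Python scripts to look and compute and a tool call to move; the robot and the scene stay as the last step left them, time stands still between calls to the robot, and variables do not carry over. Pictures are saved under pics/ and viewed, and the job is handed in when it is done.

Besides the shell and the picture viewer there is one more tool, called as name(argument=value, ...) on one line, values as JSON. step_arm: Moves the arm, as the interface text tells. Its arguments: {"type":"object","properties":{"motion":{"type":"array"}},"required":["motion"]}

```bash
ls; mkdir -p pics; python3 - <<'E'
from plant import status,cams,manip
import cv2
print(status.sense()); print(manip.grasp_offset)
for n in("scene","side","wrist"):
    c=cams.calibration(n); print(n,c)
    cv2.imwrite(f"pics/{n}0.png",cams.camera(n))
E
```

```text
pics
{'clock': 0.0, 'joints': array([-7.07305664e+01,  2.83163257e+01,  7.71285415e+01,  3.11341248e-04,
        7.46275705e+01, -5.46978994e+00]), 'joint_velocities': array([ 0.09172622, -0.02545583, -0.06196188, -0.00816034,  0.01273583,
        0.04686952]), 'tau': array([-2.46166041e-03, -8.78813338e+01, -3.81859303e+01,  7.03679770e-02,
        5.33095782e-02, -5.32993818e-05]), 'ee_pos': array([ 0.26145027, -0.56725783,  0.21331428]), 'ee_rot': array([-9.00720794e+01,  7.20356627e-03, -1.55260864e+02]), 'wrist_force': array([ 1.01310629, -0.25893584, -0.93987621]), 'moment': array([-0.00896972, -0.02982718, -0.00063644]), 'gripper_width': 1.0033858331761814}
0.0188
scene {'camera_matrix': array([[406.41488301,   0.        , 326.85381436],
       [  0.        , 406.41488301, 204.10701194],
       [  0.        ,   0.        ,   1.        ]]), 'extrinsics': array([[ 0.78968808,  0.61350328,  0.00254354, -0.48714857],
       [-0.51317665,  0.65826642,  0.55075862,  0.29981479],
       [ 0.33621789, -0.4362328 ,  0.8346607 , -1.06514304],
       [ 0.        ,  0.        ,  0.       
[... 195 characters left out ...]
, 'extrinsics': array([[-0.95952926, -0.28156619, -0.00490591,  0.60078259],
       [ 0.19068434, -0.66244187,  0.72443788, -0.16032338],
       [-0.2072271 ,  0.69418387,  0.68932263, -1.12257306],
       [ 0.        ,  0.        ,  0.        ,  1.        ]])}
wrist {'camera_matrix': array([[324.61377321,   0.        , 318.67005938],
       [  0.        , 324.61377321, 199.42157443],
       [  0.        ,   0.        ,   1.        ]]), 'extrinsics': array([[ 0.41796186, -0.9084629 , -0.00174692, -0.62418589],
       [ 0.87964755,  0.4051836 , -0.24909121,  0.02755441],
       [ 0.22699794,  0.10257396,  0.96847845, -0.39100563],
       [ 0.        ,  0.        ,  0.        ,  1.        ]])}
```

View pics/scene0.png

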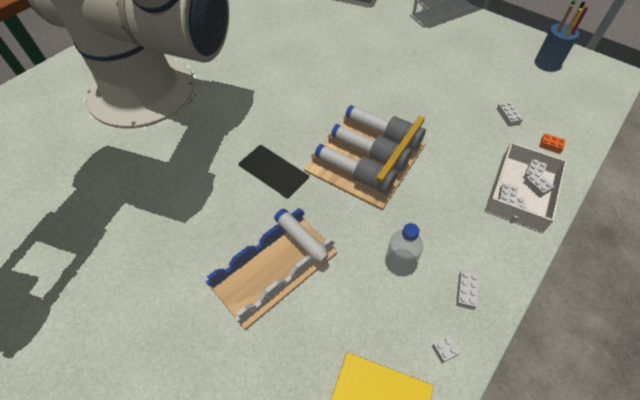

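View pics/side0.png

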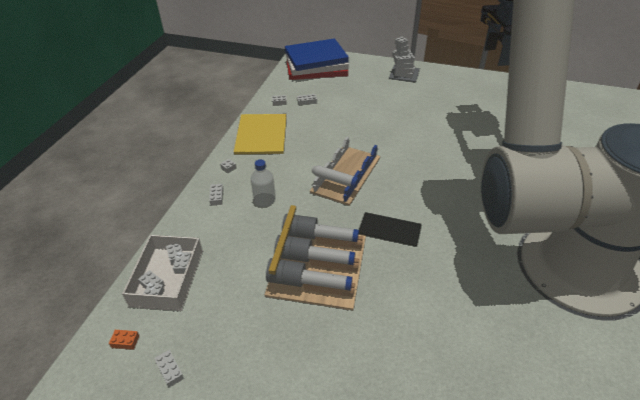

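View pics/wrist0.png

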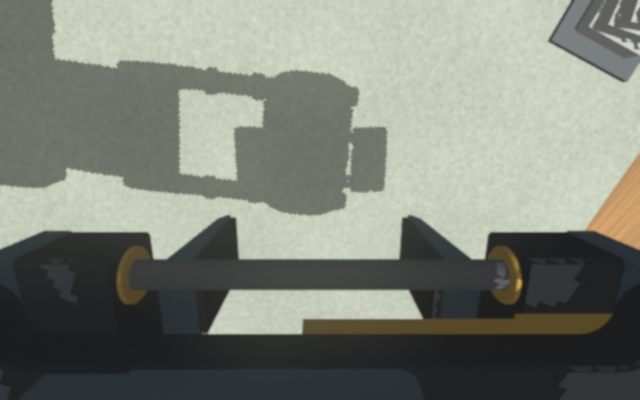

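The scene view shows the gauge at about (370,150), with caps at (350,112), (335,131) and (319,152). The rack is at about (272,265), with the spare at (300,235). The phone is at (273,170) and the bottle at (405,248). The side view shows the same layout. Next I'll zoom in to get exact pixels.

```bash
cat > h.py <<'E'
import numpy as np,cv2
from plant import status,cams,manip
def ray(n,u,v,c=None):
    c=c or cams.calibration(n);K=c["camera_matrix"];E=c["extrinsics"]
    d=np.array([(u-K[0,2])/K[0,0],-(v-K[1,2])/K[1,1],-1.])
    R=E[:3,:3];o=-R.T@E[:3,3];d=R.T@d
    return o,d/np.linalg.norm(d)
def onz(n,u,v,z,c=None):
    o,d=ray(n,u,v,c);return o+d*(z-o[2])/d[2]
def proj(n,p,c=None):
    c=c or cams.calibration(n);K=c["camera_matrix"];E=c["extrinsics"]
    q=E[:3,:3]@np.array(p)+E[:3,3]
    return K[0,2]+K[0,0]*q[0]/-q[2],K[1,2]-K[1,1]*q[1]/-q[2]
def tri(a,b,na="scene",nb="side"):
    o1,d1=ray(na,*a);o2,d2=ray(nb,*b)
    s=np.linalg.lstsq(np.c_[d1,-d2],o2-o1,rcond=None)[0]
    p,q=o1+s[0]*d1,o2+s[1]*d2
    return (p+q)/2,np.linalg.norm(p-q)
def crop(im,x0,y0,w,h,f,out):
    cv2.imwrite(out,cv2.resize(im[y0:y0+h,x0:x0+w],None,fx=f,fy=f,interpolation=cv2.INTER_CUBIC))
E
python3 - <<'E'
from h import *
s=cv2.imread("pics/scene0.png");d=cv2.imread("pics/side0.png")
crop(s,200,95,240,240,2.5,"pics/s0z.png");crop(d,240,135,200,180,3.3,"pics/d0z.png")
for n,im in(("scene",s),("side",d)):
    h=cv2.cvtColor(im,cv2.COLOR_BGR2HSV)
    for nm,lo,hi in(("blue",(105,130,50),(130,255,255)),("yel",(18,170,120),(28,255,255)),("wood",(8,70,60),(17,160,255))):
        m=cv2.inRange(h,lo,hi)
        k,l,st,ce=cv2.connectedComponentsWithStats(m)
        for i in range(1,k):
            if st[i,4]>25 and 180<ce[i][0]<450 and ce[i][1]>80: print(n,nm,st[i],ce[i].round(1),cv2.minAreaRect(np.argwhere(l==i)[:,::-1].astype(np.float32)))
E
```

```text
scene blue [317 145   6   9  28] [319.  148.6] ((318.8000183105469, 148.6000213623047), (2.9768333435058594, 9.426639556884766), 29.74488067626953)
scene blue [276 210  10   9  40] [279.7 213.2] ((279.6636962890625, 213.04425048828125), (3.9510276317596436, 12.041227340698242), 48.8140754699707)
scene blue [404 224  15  13 155] [410.9 230.1] ((411.0, 230.0), (12.0, 14.0), 90.0)
scene blue [260 226  19  17  59] [268.7 232.8] ((268.444091796875, 232.89776611328125), (3.278353691101074, 23.400663375854492), 47.29060745239258)
scene blue [230 247  20  19  68] [239.  254.9] ((238.70191955566406, 255.14492797851562), (3.898961305618286, 24.80714225769043), 46.97493362426758)
scene blue [208 270  13   9  36] [213.3 273.9] ((213.9600067138672, 273.280029296875), (2.799999952316284, 13.600000381469727), 53.13010025024414)
scene yel [378 117  45  63 381] [399.1 149.4] ((400.020263671875, 147.67337036132812), (5.9268927574157715, 73.79596710205078), 34.2490348815918)
scene yel [ 332  353  101   47 2958] [376.7 382.8] ((382.9766540527344, 390.73486328125), (92.43244171142578, 48.70270919799805),
[... 1823 characters left out ...]
7] ((365.4585266113281, 174.97317504882812), (3.901531219482422, 45.484947204589844), 32.905242919921875)
side wood [325 179  14   8  31] [332.  182.3] ((331.2930908203125, 183.01724243164062), (13.184369087219238, 5.0137739181518555), 21.801406860351562)
side wood [316 184  30  20 250] [331.3 193. ] ((331.8500061035156, 189.9499969482422), (29.409183502197266, 17.708755493164062), 18.434947967529297)
side wood [345 196   8   9  32] [349. 200.] ((349.1219482421875, 200.09754943847656), (4.06051778793335, 9.995121002197266), 38.65980529785156)
side wood [ 265  235  100   74 2199] [327.4 276.7] ((314.6779479980469, 265.63104248046875), (89.78752136230469, 75.05010223388672), 8.820379257202148)
```

View pics/s0z.png

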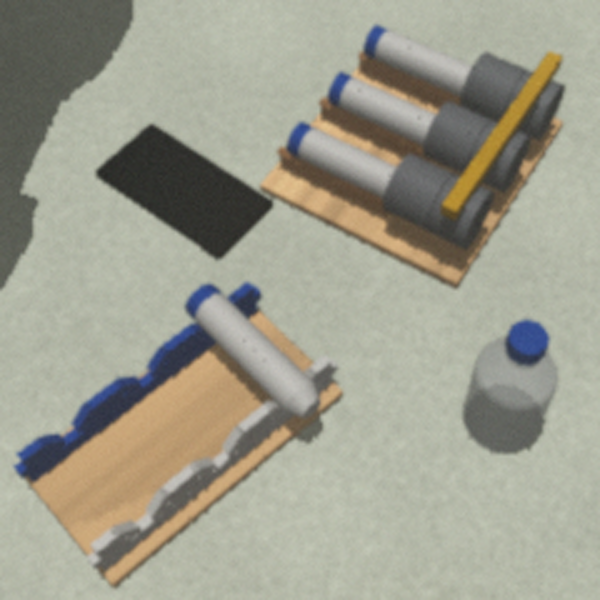

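View pics/d0z.png

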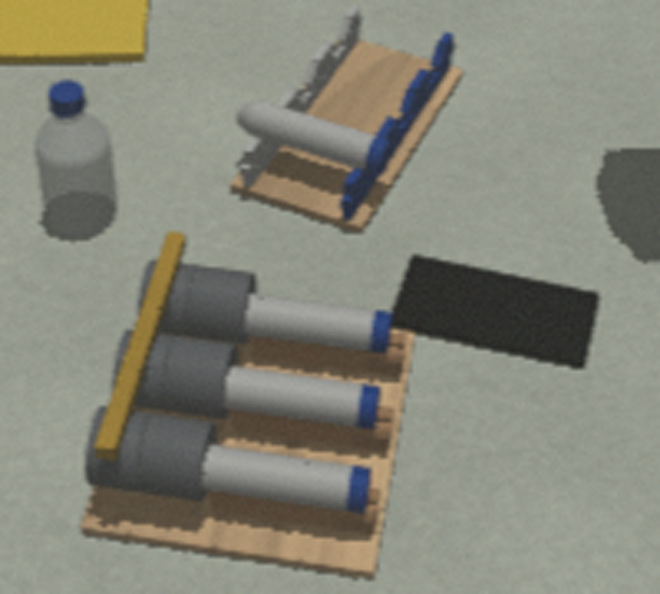

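```bash
python3 - <<'E'
from h import *
S=lambda x,y:((x+.5)/2.5-.5+200,(y+.5)/2.5-.5+95)
D=lambda x,y:((x+.5)/3.3-.5+240,(y+.5)/3.3-.5+135)
np.set_printoptions(precision=4,suppress=True)
print("gauge corners scene")
for p in((262,187),(458,283),(561,122)): print(onz("scene",*S(*p),.008))
print("gauge corners side")
for p in((411,328),(375,575),(85,530)): print(onz("side",*D(*p),.008))
print("rack scene")
for p in((112,582),(340,393),(28,483)): print(onz("scene",*S(*p),.007))
print("rack side")
for p in((461,72),(360,228),(232,186)): print(onz("side",*D(*p),.007))
print("bar scene top corners",[onz("scene",*S(*p),.092) for p in((552,52),(563,60),(443,205),(456,212))])
print("bar side",[onz("side",*D(*p),.092) for p in((169,234),(184,236),(96,448),(114,450))])
print("caps blob tri", tri(S(375,40),D(358,488)),tri(S(340,89),D(370,406)),tri(S(299,139),D(382,331)))
print("spare ends top axis scene z=.05",onz("scene",*S(200,300),.05+.0),onz("scene",*S(306,399),.05))
print("phone",[onz("scene",*S(*p),.01) for p in((97,173),(152,125),(272,204),(219,258))])
print("bottle cap", tri(S(527,335),D(67,92)))
E
```

```text
gauge corners scene
[0.5113 0.0542 0.008 ]
[0.7066 0.0766 0.008 ]
[0.6832 0.2866 0.008 ]
gauge corners side
[0.5098 0.0509 0.008 ]
[0.4837 0.2691 0.008 ]
[0.6789 0.2891 0.008 ]
rack scene
[ 0.6528 -0.2829  0.007 ]
[ 0.6901 -0.066   0.007 ]
[ 0.5518 -0.2682  0.007 ]
rack side
[ 0.536  -0.2628  0.007 ]
[ 0.5735 -0.0439  0.007 ]
[ 0.6876 -0.0629  0.007 ]
bar scene top corners [array([0.6607, 0.2763, 0.092 ]), array([0.6732, 0.2738, 0.092 ]), array([0.6794, 0.0786, 0.092 ]), array([0.6912, 0.0791, 0.092 ])]
bar side [array([0.6859, 0.0854, 0.092 ]), array([0.6747, 0.0843, 0.092 ]), array([0.6662, 0.2815, 0.092 ]), array([0.6546, 0.2798, 0.092 ])]
caps blob tri (array([0.5049, 0.2327, 0.0472]), np.float64(0.001332543959815694)) (array([0.5152, 0.1631, 0.0458]), np.float64(0.0006173044227010593)) (array([0.5233, 0.0934, 0.0459]), np.float64(0.00015669657125805316))
spare ends top axis scene z=.05 [ 0.5672 -0.0866  0.05  ] [ 0.6857 -0.103   0.05  ]
phone [array([ 0.3849, -0.0261,  0.01  ]), array([0.3847, 0.0466, 0.01  ]), array([0.5315, 0.0438, 0.01  ]), array([ 0.5325, -0.0286,  0.01  ])]
bottle cap (array([ 0.7981, -0.0041,  0.1288]), np.float64(0.001140625898213444))
```

```bash
cat >> h.py <<'E'
np.set_printoptions(precision=4,suppress=True)
from scipy.spatial.transform import Rotation as Ro
GO=np.array([.6143,.1745,0]);GY=6.9
RO=np.array([.6126,-.1636,0]);RY=-9.7
def fr(o,y,p): return o+Ro.from_euler('z',y,degrees=True).apply(p)
def inv(o,y,p): return Ro.from_euler('z',-y,degrees=True).apply(np.array(p)-o)
def G(x,y,z): return fr(GO,GY,[x,y,z])
def Rk(x,y,z): return fr(RO,RY,[x,y,z])
def go(p,yaw=None,frm=None,fyaw=None):
    s=status.sense()
    p0=s["ee_pos"] if frm is None else frm
    y0=s["ee_rot"][2] if fyaw is None else fyaw
    R=Ro.from_euler('xyz',[-90,0,y0],degrees=True)
    t=R.inv().apply(np.array(p)-p0)*100
    tw=0 if yaw is None else -np.deg2rad((yaw-y0+180)%360-180)
    print("trans cm",t.round(2),"twist",round(tw,4))
def st():
    s=status.sense();print(s["clock"],"tcp",s["ee_pos"],"rot",s["ee_rot"],"G",inv(GO,GY,s["ee_pos"]),"R",inv(RO,RY,s["ee_pos"]),"F",s["wrist_force"],"w",s["gripper_width"]); return s
E
python3 - <<'E'
from h import *
go(G(-.148,-.07,.16),GY-180)
E
```

```text
trans cm [-46.86   5.35 -50.48] twist 0.3114
```

step_arm(motion=[{"translation": [-4.7,0.5,-5.0],"twist": 0.03,"jaw": 1},{"translation": [-9.4,1.0,-10.1],"twist": 0.06,"jaw": 1},{"translation": [-14.1,1.5,-15.1],"twist": 0.09,"jaw": 1},{"translation": [-18.8,2.0,-20.2],"twist": 0.12,"jaw": 1},{"translation": [-23.5,2.6,-25.2],"twist": 0.15,"jaw": 1},{"translation": [-28.2,3.2,-30.3],"twist": 0.19,"jaw": 1},{"translation": [-32.9,3.8,-35.3],"twist": 0.22,"jaw": 1},{"translation": [-37.6,4.4,-40.4],"twist": 0.25,"jaw": 1},{"translation": [-42.3,4.9,-45.4],"twist": 0.28,"jaw": 1},{"translation": [-46.9,5.3,-50.5],"twist": 0.311,"jaw": 1}])

```text
clock: 1.4
ee_pos: [0.4564, 0.0264, 0.1653]
ee_rot: [-90.0, 0.0, -173.1]
wrist_force: [1.2, -1.0, 0.6]
gripper_width: 0.004
```

step_arm(motion=[{"translation": [0,0,0],"twist": 0,"jaw": 1}])

```text
clock: 1.52
ee_pos: [0.4565, 0.0281, 0.1651]
ee_rot: [-90.0, -0.0, -172.8]
wrist_force: [0.7, -0.9, -0.0]
gripper_width: 0.003
```

```bash
python3 - <<'E'
from h import *
st()
c=cams.calibration("wrist");im=cams.camera("wrist");cv2.imwrite("pics/w1.png",im)
import pickle;pickle.dump(c,open("w1.pkl","wb"))
st()
go(G(-.148,-.07,.04),GY-180)
E
```

```text
1.525 tcp [0.4565 0.0281 0.1651] rot [ -90.0313   -0.0029 -172.7835] G [-0.1742 -0.1264  0.1651] R [-0.1862  0.1627  0.1651] F [ 0.687  -0.911  -0.0088] w 0.002707146322906448
1.575 tcp [0.456  0.0261 0.1651] rot [ -90.005    -0.0299 -172.8416] G [-0.175  -0.1283  0.1651] R [-0.1863  0.1606  0.1651] F [-0.8409 -0.371   0.2644] w 0.004149057076926306
trans cm [-2.72 12.51 -5.81] twist 0.0045
```

View pics/w1.png

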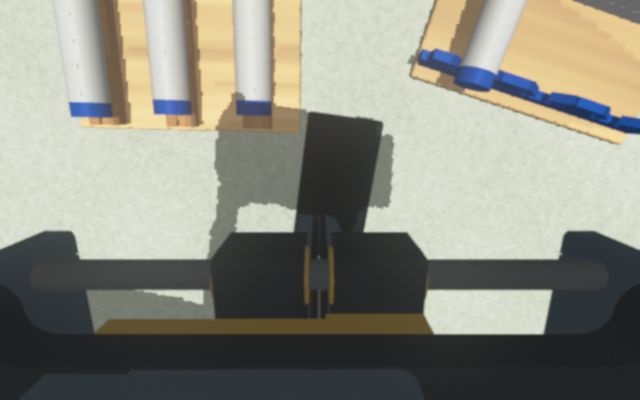

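The wrist view shows the three caps at about (90,110), (172,107) and (254,107), with the rack and spare at the upper right. I'll refine the lateral positions from these.

```bash
python3 - <<'E'
from h import *
import pickle
c=pickle.load(open("w1.pkl","rb"));im=cv2.imread("pics/w1.png")
h=cv2.cvtColor(im,cv2.COLOR_BGR2HSV);m=cv2.inRange(h,(105,130,50),(130,255,255))
k,l,s_,ce=cv2.connectedComponentsWithStats(m)
for i in range(1,k):
    if s_[i,4]>50: 
        p=onz("wrist",*ce[i],.058,c);print(s_[i],ce[i],p,"G",inv(GO,GY,p),"R",inv(RO,RY,p))
# column axis far points: white centre at row 20
for r in(10,30,60,95):
    row=h[r];w=(row[:,1]<40)&(row[:,2]>150)
    print(r,[ (a,b) for a,b in zip(np.flatnonzero(np.diff(w.astype(int))==1),np.flatnonzero(np.diff(w.astype(int))==-1)) if b-a>20])
# base front edge
for uv in((80,127),(299,132),(301,10)): 
    p=onz("wrist",*uv,.008,c);print(uv,inv(GO,GY,p))
for uv in((411,75),(434,0),(621,141)): 
    p=onz("wrist",*uv,.008,c);print(uv,inv(RO,RY,p))
E
```

```text
[421  51   9   9  61] [424.7213  54.9016] [ 0.5832 -0.0404  0.058 ] G [-0.0567 -0.2096  0.058 ] R [-0.0498  0.1165  0.058 ]
[433  50  27  17 262] [446.4008  57.7748] [ 0.5833 -0.0579  0.058 ] G [-0.0587 -0.227   0.058 ] R [-0.0467  0.0992  0.058 ]
[ 459   67  181   66 2586] [551.3906  98.3619] [ 0.5638 -0.1499  0.058 ] G [-0.0891 -0.316   0.058 ] R [-0.0504  0.0052  0.058 ]
[155 101  29  13 326] [168.316  106.6718] [0.518  0.1612 0.058 ] G [-0.0972 -0.0017  0.058 ] R [-0.148   0.3042  0.058 ]
[ 70 103  33  13 387] [ 86.1008 109.2351] [0.5074 0.2286 0.058 ] G [-0.0996  0.0665  0.058 ] R [-0.1697  0.3689  0.058 ]
10 []
30 []
60 []
95 []
(80, 127) [-0.1158  0.1101  0.008 ]
(299, 132) [-0.1195 -0.1062  0.008 ]
(301, 10) [-0.011  -0.1091  0.008 ]
(411, 75) [-0.0576  0.1105  0.008 ]
(434, 0) [0.0078 0.1134 0.008 ]
(621, 141) [-0.0548 -0.1118  0.008 ]
```

step_arm(motion=[{"translation": [-1.4,1,-3],"twist": 0.004,"jaw": 1},{"translation": [-2.7,4,-5.8],"twist": 0.004,"jaw": 1},{"translation": [-2.7,8,-5.8],"twist": 0.004,"jaw": 1},{"translation": [-2.7,10.5,-5.8],"twist": 0.004,"jaw": 1},{"translation": [-2.7,12.5,-5.8],"twist": 0.004,"jaw": 1},{"translation": [-2.7,12.5,-5.8],"twist": 0.004,"jaw": 1}])

```text
clock: 2.33
ee_pos: [0.4749, 0.0838, 0.0396]
ee_rot: [-90.0, -0.2, -173.4]
wrist_force: [0.2, -0.3, 1.4]
gripper_width: 0.005
```

```bash
python3 - <<'E'
from h import *
st()
go(G(-.1,-.07,.04),GY-180)
im=cams.camera("side");crop(im,240,135,200,180,3.3,"pics/d1z.png")
E
```

```text
2.325 tcp [0.4749 0.0838 0.0396] rot [ -90.0015   -0.1523 -173.3905] G [-0.1493 -0.0733  0.0396] R [-0.1774  0.2207  0.0396] F [ 0.1991 -0.3227  1.3658] w 0.004654535338722958
trans cm [-4.92 -0.04 -0.35] twist -0.0051
```

View pics/d1z.png

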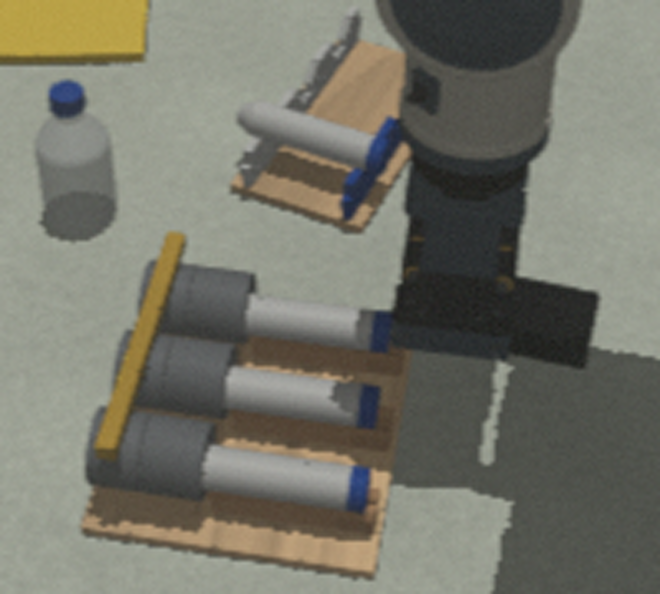

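The tip is behind the first cap at (382,331) in the zoom, clear of everything. I'll push slowly.

step_arm(motion=[{"translation": [-1.0,0,-0.2],"twist": -0.005,"jaw": 1},{"translation": [-1.8,0,-0.35],"twist": -0.005,"jaw": 1},{"translation": [-2.4,0,-0.35],"twist": -0.005,"jaw": 1},{"translation": [-3.0,0,-0.35],"twist": -0.005,"jaw": 1},{"translation": [-3.6,0,-0.35],"twist": -0.005,"jaw": 1},{"translation": [-4.1,0,-0.35],"twist": -0.005,"jaw": 1},{"translation": [-4.6,0,-0.35],"twist": -0.005,"jaw": 1},{"translation": [-4.8,0,-0.35],"twist": -0.005,"jaw": 1},{"translation": [-5.0,0,-0.35],"twist": -0.005,"jaw": 1}])

```text
clock: 3.5
ee_pos: [0.525, 0.0945, 0.0404]
ee_rot: [-90.0, -0.0, -173.0]
wrist_force: [-1.0, -0.6, 1.0]
gripper_width: 0.004
```

```bash
python3 - <<'E'
from h import *
st()
E
```

```text
3.5 tcp [0.525  0.0945 0.0404] rot [ -90.0008   -0.0173 -173.0234] G [-0.0983 -0.0687  0.0404] R [-0.1299  0.2396  0.0404] F [-0.9605 -0.6292  0.9582] w 0.003964067317328002
```

step_arm(motion=[{"translation": [-0.4,0,0],"twist": 0,"jaw": 1},{"translation": [-0.8,0,0],"twist": 0,"jaw": 1}])

```text
clock: 3.75
ee_pos: [0.5334, 0.0955, 0.0405]
ee_rot: [-90.0, 0.0, -173.0]
wrist_force: [-0.1, -0.6, 0.2]
gripper_width: 0.004
```

step_arm(motion=[{"translation": [-0.3,0,0],"twist": 0,"jaw": 1},{"translation": [-0.6,0,0],"twist": 0,"jaw": 1}])

```text
clock: 4.0
ee_pos: [0.5392, 0.0962, 0.0404]
ee_rot: [-90.0, 0.0, -173.0]
wrist_force: [-0.1, 0.1, -0.1]
gripper_width: 0.006
```

```bash
python3 - <<'E'
from h import *
st()
im=cams.camera("scene");crop(im,200,95,240,240,2.5,"pics/s2z.png")
E
```

```text
4.0 tcp [0.5392 0.0962 0.0404] rot [ -90.0002    0.0001 -173.0199] G [-0.084  -0.0687  0.0404] R [-0.1161  0.2437  0.0404] F [-0.0755  0.0775 -0.0914] w 0.006237507733324852
```

View pics/s2z.png

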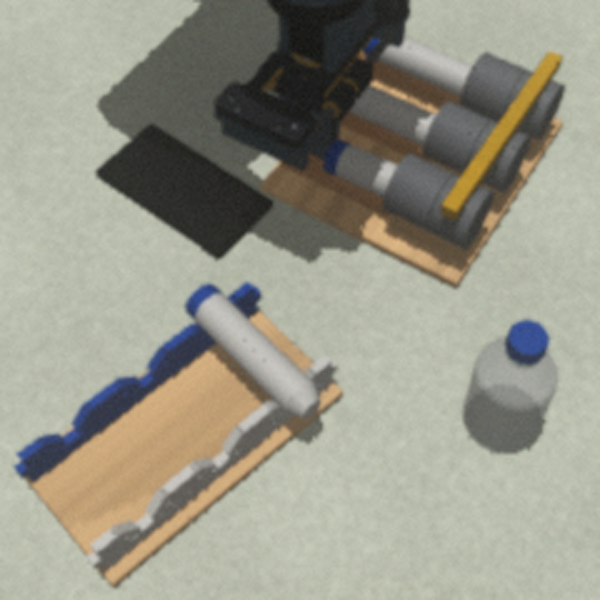

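The first cap moved from (299,139) to (336,158), about 38 mm and past the square stop, so this one is chamfered. I'll keep pushing until it hits bottom.

step_arm(motion=[{"translation": [-0.3,0,0],"twist": 0,"jaw": 1},{"translation": [-0.5,0,0],"twist": 0,"jaw": 1}])

```text
clock: 4.3
ee_pos: [0.5407, 0.0964, 0.04]
ee_rot: [-90.0, -0.4, -173.0]
wrist_force: [-20.8, -4.7, 16.6]
gripper_width: 0.002
```

step_arm(motion=[{"translation": [-0.3,0,0],"twist": 0,"jaw": 1},{"translation": [-0.4,0,0],"twist": 0,"jaw": 1}])

```text
clock: 4.55
ee_pos: [0.5408, 0.0965, 0.0396]
ee_rot: [-90.0, -0.8, -173.0]
wrist_force: [-35.1, -7.4, 27.1]
gripper_width: 0.004
```

It bottomed at TCP gauge x of about -0.0825. Retracting and moving to the middle column.

step_arm(motion=[{"translation": [1,0,0],"twist": 0,"jaw": 1},{"translation": [4,0,0],"twist": 0,"jaw": 1},{"translation": [7.5,0,0],"twist": 0,"jaw": 1},{"translation": [7.5,0,-3.5],"twist": 0,"jaw": 1},{"translation": [7.5,0,-7],"twist": 0,"jaw": 1},{"translation": [7.5,0,-7],"twist": 0,"jaw": 1},{"translation": [7.5,0,-7],"twist": 0,"jaw": 1}])

```text
clock: 5.42
ee_pos: [0.4651, 0.1574, 0.0404]
ee_rot: [-90.0, 0.0, -173.0]
wrist_force: [-0.2, -0.1, -0.2]
gripper_width: 0.006
```

```bash
python3 - <<'E'
from h import *
st();go(G(-.11,.0,.04),GY-180)
im=cams.camera("wrist");cv2.imwrite("pics/w3.png",im)
E
```

```text
5.425 tcp [0.4651 0.1574 0.0404] rot [ -89.9956    0.0184 -172.9889] G [-0.1501  0.001   0.0404] R [-0.1995  0.2916  0.0404] F [-0.1627 -0.0558 -0.156 ] w 0.0063706536537311825
trans cm [-4.01  0.04  0.11] twist 0.0019
```

View pics/w3.png

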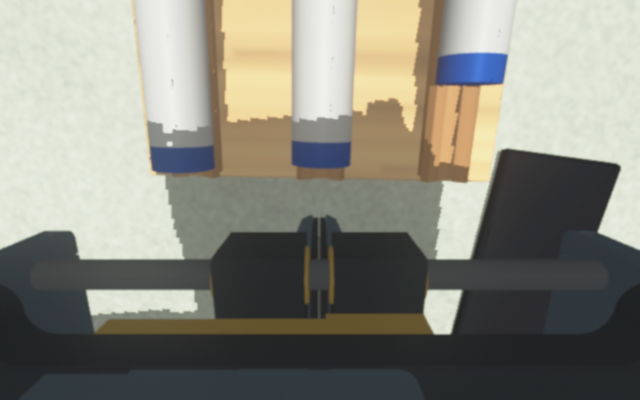

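The right cap at (472,68) is now in. The middle cap at (322,155) is straight ahead of the fingers at (319,225). Pushing the middle one.

step_arm(motion=[{"translation": [-1.0,0,0],"twist": 0,"jaw": 1},{"translation": [-1.8,0,0],"twist": 0,"jaw": 1},{"translation": [-2.3,0,0],"twist": 0,"jaw": 1},{"translation": [-2.8,0,0],"twist": 0,"jaw": 1},{"translation": [-3.3,0,0],"twist": 0,"jaw": 1},{"translation": [-3.8,0,0],"twist": 0,"jaw": 1},{"translation": [-4.1,0,0],"twist": 0,"jaw": 1}])

```text
clock: 6.35
ee_pos: [0.5059, 0.1627, 0.0404]
ee_rot: [-90.0, -0.0, -173.0]
wrist_force: [-1.2, 0.2, 0.9]
gripper_width: 0.003
```

step_arm(motion=[{"translation": [-0.2,0,0],"twist": 0,"jaw": 1},{"translation": [-0.4,0,0],"twist": 0,"jaw": 1}])

```text
clock: 6.6
ee_pos: [0.5096, 0.1631, 0.0404]
ee_rot: [-90.0, -0.0, -173.0]
wrist_force: [-1.6, 0.2, 0.1]
gripper_width: 0.005
```

step_arm(motion=[{"translation": [-0.2,0,0],"twist": 0,"jaw": 1},{"translation": [-0.4,0,0],"twist": 0,"jaw": 1}])

```text
clock: 6.85
ee_pos: [0.5136, 0.1636, 0.0404]
ee_rot: [-90.0, -0.0, -173.0]
wrist_force: [-1.7, -0.6, 0.2]
gripper_width: 0.007
```

Past the square stop without force, so this one is chamfered too. Continuing.

step_arm(motion=[{"translation": [-0.4,0,0],"twist": 0,"jaw": 1},{"translation": [-0.8,0,0],"twist": 0,"jaw": 1},{"translation": [-1.2,0,0],"twist": 0,"jaw": 1},{"translation": [-1.6,0,0],"twist": 0,"jaw": 1}])

```text
clock: 7.35
ee_pos: [0.5299, 0.1656, 0.0404]
ee_rot: [-90.0, 0.0, -173.0]
wrist_force: [-0.9, 1.1, 0.3]
gripper_width: 0.005
```

step_arm(motion=[{"translation": [-0.3,0,0],"twist": 0,"jaw": 1},{"translation": [-0.5,0,0],"twist": 0,"jaw": 1}])

```text
clock: 7.6
ee_pos: [0.5335, 0.166, 0.0402]
ee_rot: [-90.0, -0.1, -173.0]
wrist_force: [-10.7, -2.7, 6.2]
gripper_width: 0.004
```

step_arm(motion=[{"translation": [-0.2,0,0],"twist": 0,"jaw": 1},{"translation": [-0.3,0,0],"twist": 0,"jaw": 1}])

```text
clock: 7.85
ee_pos: [0.5336, 0.1659, 0.04]
ee_rot: [-90.0, -0.4, -173.0]
wrist_force: [-21.7, -4.3, 17.4]
gripper_width: 0.004
```

Middle one is bottomed. The left one should be square.

step_arm(motion=[{"translation": [1,0,0],"twist": 0,"jaw": 1},{"translation": [4,0,0],"twist": 0,"jaw": 1},{"translation": [7.3,0,0],"twist": 0,"jaw": 1},{"translation": [7.3,0,-3.5],"twist": 0,"jaw": 1},{"translation": [7.3,0,-7],"twist": 0,"jaw": 1},{"translation": [7.3,0,-7],"twist": 0,"jaw": 1},{"translation": [7.3,0,-7],"twist": 0,"jaw": 1}])

```text
clock: 8.72
ee_pos: [0.4565, 0.227, 0.0404]
ee_rot: [-90.0, 0.0, -173.0]
wrist_force: [0.3, -0.2, 0.1]
gripper_width: -0.001
```

```bash
python3 - <<'E'
from h import *
st();go(G(-.11,.07,.04),GY-180)
E
```

```text
8.725 tcp [0.4565 0.227  0.0404] rot [ -89.9976    0.0151 -172.9928] G [-0.1504  0.071   0.0404] R [-0.2197  0.3587  0.0404] F [ 0.3216 -0.1593  0.1469] w -0.0008216473415903572
trans cm [-4.04  0.04  0.11] twist 0.0019
```

step_arm(motion=[{"translation": [-1.0,0,0],"twist": 0,"jaw": 1},{"translation": [-1.8,0,0],"twist": 0,"jaw": 1},{"translation": [-2.3,0,0],"twist": 0,"jaw": 1},{"translation": [-2.8,0,0],"twist": 0,"jaw": 1},{"translation": [-3.3,0,0],"twist": 0,"jaw": 1},{"translation": [-3.7,0,0],"twist": 0,"jaw": 1},{"translation": [-4.0,0,0],"twist": 0,"jaw": 1}])

```text
clock: 9.6
ee_pos: [0.4963, 0.232, 0.0404]
ee_rot: [-90.0, -0.0, -173.0]
wrist_force: [-1.6, -0.7, -0.4]
gripper_width: 0.005
```

step_arm(motion=[{"translation": [-0.2,0,0],"twist": 0,"jaw": 1},{"translation": [-0.4,0,0],"twist": 0,"jaw": 1}])

```text
clock: 9.85
ee_pos: [0.5001, 0.2325, 0.0404]
ee_rot: [-90.0, -0.0, -173.0]
wrist_force: [-0.7, 0.6, 0.6]
gripper_width: 0.003
```

step_arm(motion=[{"translation": [-0.2,0,0],"twist": 0,"jaw": 1},{"translation": [-0.3,0,0],"twist": 0,"jaw": 1}])

```text
clock: 10.1
ee_pos: [0.502, 0.2325, 0.0402]
ee_rot: [-90.0, -0.1, -173.0]
wrist_force: [-8.3, -1.6, 5.6]
gripper_width: 0.004
```

step_arm(motion=[{"translation": [-0.2,0,0],"twist": 0,"jaw": 1},{"translation": [-0.3,0,0],"twist": 0,"jaw": 1}])

```text
clock: 10.35
ee_pos: [0.5021, 0.2324, 0.04]
ee_rot: [-89.9, -0.4, -173.0]
wrist_force: [-22.1, -1.8, 16.7]
gripper_width: 0.006
```

```bash
python3 - <<'E'
from h import *
st()
im=cams.camera("side");crop(im,240,135,200,180,3.3,"pics/d4z.png")
E
```

```text
10.35 tcp [0.5021 0.2324 0.04  ] rot [ -89.946    -0.4241 -173.0254] G [-0.1044  0.0709  0.04  ] R [-0.1756  0.3717  0.04  ] F [-22.112   -1.7786  16.6875] w 0.006289339474878531
```

View pics/d4z.png

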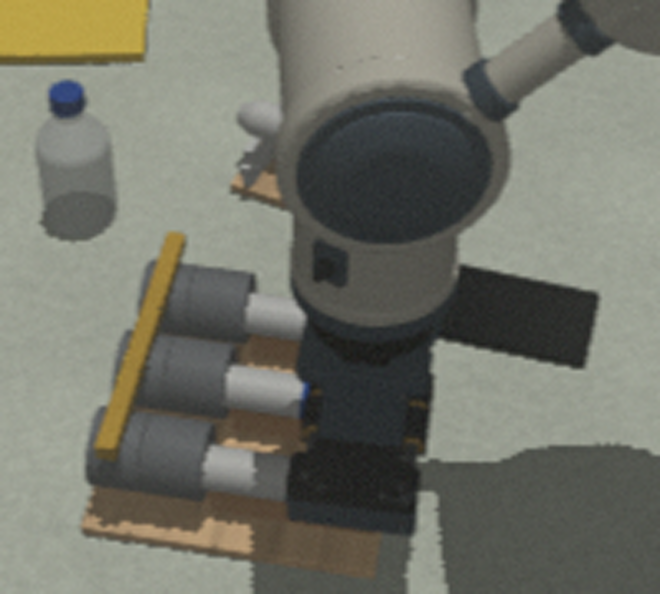

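The left one stops 22 mm shorter under 22 N, so it is the square one. I'll back off, rise, and check all three caps before grasping.

step_arm(motion=[{"translation": [1,0,0],"twist": 0,"jaw": 1},{"translation": [3.5,0,0],"twist": 0,"jaw": 1},{"translation": [5,-4,0],"twist": 0,"jaw": 1},{"translation": [5,-9,3],"twist": 0,"jaw": 0.3},{"translation": [5,-13,6],"twist": 0,"jaw": -0.3},{"translation": [5,-14,7],"twist": 0,"jaw": -0.3},{"translation": [5,-14,7],"twist": 0,"jaw": -0.3},{"translation": [5,-14,7],"twist": 0,"jaw": -0.3}])

```text
clock: 11.4
ee_pos: [0.4642, 0.1581, 0.1792]
ee_rot: [-90.0, -0.1, -173.0]
wrist_force: [-0.1, -0.1, -0.0]
gripper_width: 0.521
```

```bash
python3 - <<'E'
from h import *
st()
c=cams.calibration("wrist");im=cams.camera("wrist");cv2.imwrite("pics/w5.png",im)
import pickle;pickle.dump(c,open("w5.pkl","wb"))
h=cv2.cvtColor(im,cv2.COLOR_BGR2HSV);m=cv2.inRange(h,(105,120,30),(130,255,255))
k,l,s_,ce=cv2.connectedComponentsWithStats(m)
for i in range(1,k):
    if s_[i,4]>100 and ce[i][1]<230: 
        p=onz("wrist",*ce[i],.058,c);print(s_[i],ce[i],p,"G",inv(GO,GY,p),"R",inv(RO,RY,p))
d=cams.camera("side");crop(d,240,135,200,180,3.3,"pics/d5z.png")
E
```

```text
11.4 tcp [0.4642 0.1581 0.1792] rot [ -90.0034   -0.1072 -173.007 ] G [-0.1509  0.0018  0.1792] R [-0.2004  0.2921  0.1792] F [-0.1165 -0.0806 -0.0346] w 0.5214372414871724
[ 543   81   97   41 1655] [594.397  100.2598] [ 0.5755 -0.0671  0.058 ] G [-0.0676 -0.2352  0.058 ] R [-0.0529  0.0888  0.058 ]
[308  82  29  13 366] [322.0355  88.0164] [0.557  0.1668 0.058 ] G [-0.0578 -0.0008  0.058 ] R [-0.1105  0.3163  0.058 ]
[388  84  29  13 354] [401.9887  89.7203] [0.5639 0.0988 0.058 ] G [-0.0591 -0.0691  0.058 ] R [-0.0922  0.2505  0.058 ]
[229 110  27   6 129] [240.7132 112.124 ] [0.5287 0.2345 0.058 ] G [-0.0778  0.0699  0.058 ] R [-0.1498  0.3783  0.058 ]
```

View pics/w5.png

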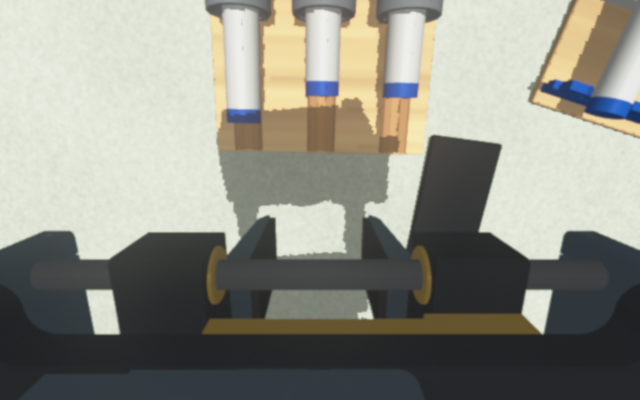

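View pics/d5z.png

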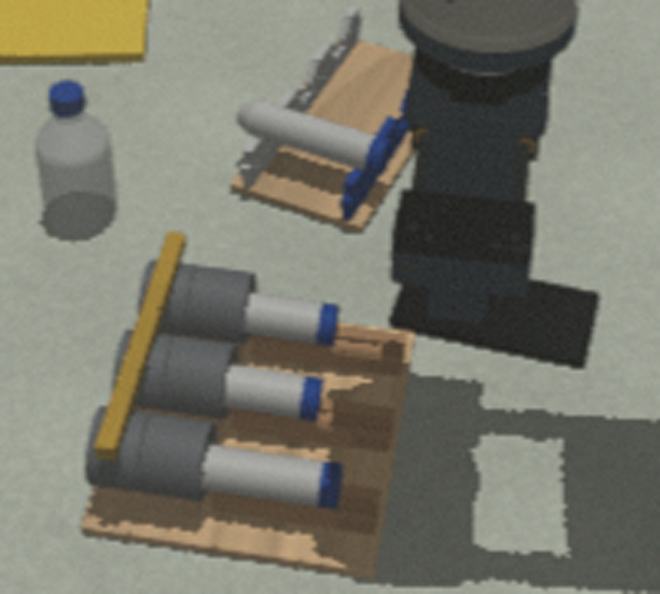

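```bash
python3 - <<'E'
from h import *
import pickle
c=pickle.load(open("w5.pkl","rb"));im=cv2.imread("pics/w5.png")
for x in(243,322,402): print(x,[ (r,im[r,x].tolist()) for r in (range(106,128) if x==243 else range(80,101))])
for uv in((243,122.5),(322,95.5),(402,97.5)):
    print(inv(GO,GY,onz("wrist",*uv,.058,c)))
# mouths (tube front top edge)
for uv in((238,12),(323,11),(409,11)): print(inv(GO,GY,onz("wrist",*uv,.06,c)))
crop(im,180,0,300,170,2.6,"pics/w5z.png")
E
```

```text
243 [(106, [235, 238, 237]), (107, [234, 236, 235]), (108, [229, 223, 220]), (109, [218, 174, 159]), (110, [211, 132, 99]), (111, [210, 124, 85]), (112, [209, 123, 83]), (113, [206, 121, 83]), (114, [187, 112, 80]), (115, [149, 95, 75]), (116, [123, 84, 73]), (117, [118, 82, 72]), (118, [118, 82, 72]), (119, [118, 82, 72]), (120, [117, 82, 71]), (121, [116, 82, 73]), (122, [111, 87, 84]), (123, [100, 96, 104]), (124, [88, 103, 123]), (125, [82, 107, 130]), (126, [82, 107, 131]), (127, [82, 107, 131])]
322 [(80, [229, 214, 205]), (81, [219, 164, 142]), (82, [214, 132, 99]), (83, [213, 126, 90]), (84, [213, 126, 90]), (85, [212, 126, 89]), (86, [212, 125, 88]), (87, [212, 125, 88]), (88, [213, 126, 89]), (89, [212, 125, 88]), (90, [212, 125, 88]), (91, [212, 125, 87]), (92, [212, 124, 87]), (93, [211, 124, 88]), (94, [201, 120, 88]), (95, [173, 116, 107]), (96, [135, 135, 160]), (97, [125, 169, 214]), (98, [129, 184, 227]), (99, [129, 186, 229]), (100, [130, 186, 229])]
402 [(80, [234, 236, 236]), (81, [231, 228, 225]), (82, [223, 197, 181]), (83, [214, 149, 121]), (84, [210, 126, 90]), (85, [209, 124, 86]), (86, [209, 123, 86]), (87, [210, 123, 85]), (88, [209, 123, 85]), (89, [210, 124, 85]), (90, [209, 123, 85]), (91, [210, 124, 86]), (92, [209, 123, 84]), (93, [209, 123, 85]), (94, [209, 123, 85]), (95, [206, 122, 84]), (96, [192, 118, 91]), (97, [158, 117, 120]), (98, [124, 136, 166]), (99, [114, 156, 198]), (100, [116, 164, 209])]
[-0.0865  0.0684  0.058 ]
[-0.0639 -0.0007  0.058 ]
[-0.0655 -0.0695  0.058 ]
[-0.0001  0.067   0.06  ]
[ 0.0007 -0.0013  0.06  ]
[ 0.0007 -0.0703  0.06  ]
```

View pics/w5z.png

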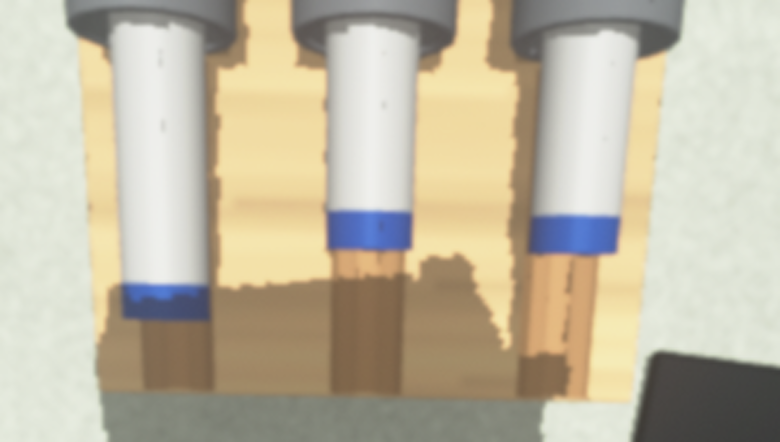

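All three check out against nominal: home caps at gauge x -0.064 and -0.0655 (nominal -0.063), the square at -0.0865 (nominal -0.088). Now grasping the square one.

```bash
python3 - <<'E'
from h import *
st();go(G(-.045,.0685,.1),GY-180);go(G(-.045,.0685,.027),GY-180)
E
```

```text
11.5 tcp [0.4643 0.1581 0.1792] rot [ -89.9957   -0.1154 -172.9796] G [-0.1509  0.0018  0.1792] R [-0.2004  0.2922  0.1792] F [-0.7904 -0.3073 -0.9023] w 0.6081508163107423
trans cm [-10.6    7.92  -6.65] twist 0.0021
trans cm [-10.6   15.22  -6.65] twist 0.0021
```

step_arm(motion=[{"translation": [-4,1,-3],"twist": 0,"jaw": -0.3},{"translation": [-8,3,-6.6],"twist": 0,"jaw": -0.3},{"translation": [-10.6,6,-6.65],"twist": 0,"jaw": -0.3},{"translation": [-10.6,8,-6.65],"twist": 0,"jaw": -0.3},{"translation": [-10.6,8,-6.65],"twist": 0,"jaw": -0.3},{"translation": [-10.6,8,-6.65],"twist": 0,"jaw": -0.3}])

```text
clock: 12.25
ee_pos: [0.5619, 0.2368, 0.1007]
ee_rot: [-90.0, -0.0, -173.0]
wrist_force: [0.8, 0.2, 0.3]
gripper_width: 0.653
```

```bash
python3 - <<'E'
from h import *
st();go(G(-.045,.0685,.027),GY-180)
im=cams.camera("scene");crop(im,300,80,150,130,4,"pics/s6z.png")
im=cams.camera("wrist");cv2.imwrite("pics/w6.png",im)
E
```

```text
12.25 tcp [0.5619 0.2368 0.1007] rot [ -90.0013   -0.0048 -173.004 ] G [-0.0445  0.0682  0.1007] R [-0.1174  0.3861  0.1007] F [0.8306 0.2149 0.257 ] w 0.6526104948522984
trans cm [ 0.05  7.37 -0.03] twist 0.0017
```

View pics/s6z.png

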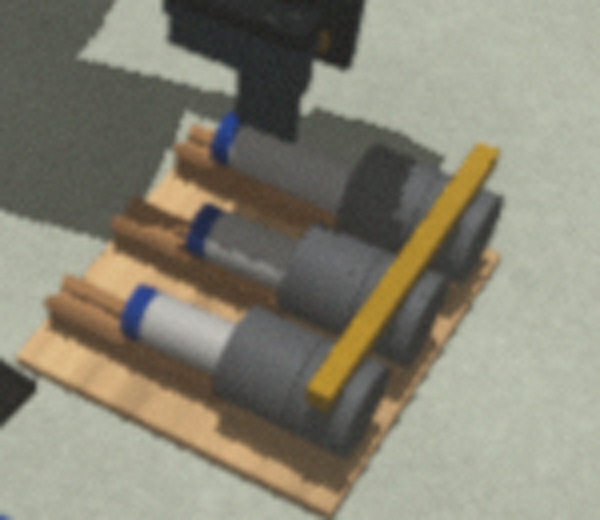

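View pics/w6.png

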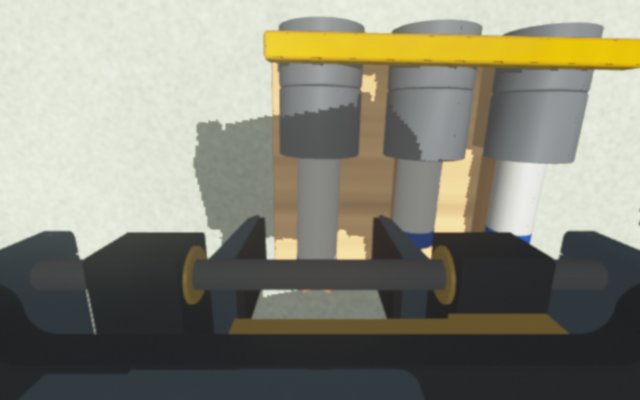

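The column at (318,220) is centred between the fingers at (265..375). Descending and gripping.

step_arm(motion=[{"translation": [0,2.5,0],"twist": 0,"jaw": -0.3},{"translation": [0,5,0],"twist": 0,"jaw": -0.3},{"translation": [0,7.3,0],"twist": 0,"jaw": -0.3},{"translation": [0,7.3,0],"twist": 0,"jaw": -0.3},{"translation": [0,7.3,0],"twist": 0,"jaw": 0.1},{"translation": [0,7.3,0],"twist": 0,"jaw": 1},{"translation": [0,7.3,0],"twist": 0,"jaw": 1},{"translation": [0,7.3,0],"twist": 0,"jaw": 1},{"translation": [0,7.3,0],"twist": 0,"jaw": 1}])

```text
clock: 13.48
ee_pos: [0.5624, 0.2372, 0.0283]
ee_rot: [-90.1, 0.1, -173.0]
wrist_force: [-2.5, 4.6, 8.8]
gripper_width: 0.325
```

```bash
python3 - <<'E'
from h import *
st();go(G(-.105,.0685,.027),GY-180)
E
```

```text
13.475 tcp [0.5624 0.2372 0.0283] rot [ -90.0588    0.0704 -173.0381] G [-0.044   0.0685  0.0283] R [-0.117   0.3867  0.0283] F [-2.5492  4.571   8.8231] w 0.3247327725435665
trans cm [ 6.1   0.13 -0.  ] twist 0.0011
```

step_arm(motion=[{"translation": [1.0,-0.1,0],"twist": 0,"jaw": 1},{"translation": [2.5,-0.1,0],"twist": 0,"jaw": 1},{"translation": [4.5,-0.1,0],"twist": 0,"jaw": 1},{"translation": [6.5,-0.1,0],"twist": 0,"jaw": 1},{"translation": [6.5,-0.1,0],"twist": 0,"jaw": 1},{"translation": [6.5,-4,0],"twist": 0,"jaw": 1},{"translation": [6.5,-8,0],"twist": 0,"jaw": 1},{"translation": [6.5,-10,0],"twist": 0,"jaw": 1},{"translation": [6.5,-10,0],"twist": 0,"jaw": 1}])

```text
clock: 14.6
ee_pos: [0.4978, 0.2287, 0.1286]
ee_rot: [-90.0, 0.1, -173.0]
wrist_force: [-0.2, 0.2, -1.0]
gripper_width: 0.322
```

```bash
python3 - <<'E'
from h import *
st()
im=cams.camera("side");crop(im,240,135,200,180,3.3,"pics/d7z.png")
im=cams.camera("wrist");cv2.imwrite("pics/w7.png",im)
E
```

```text
14.6 tcp [0.4978 0.2287 0.1286] rot [ -90.0214    0.1346 -173.0162] G [-0.1091  0.0678  0.1286] R [-0.1792  0.3674  0.1286] F [-0.2189  0.219  -0.9552] w 0.32219528186881785
```

View pics/d7z.png

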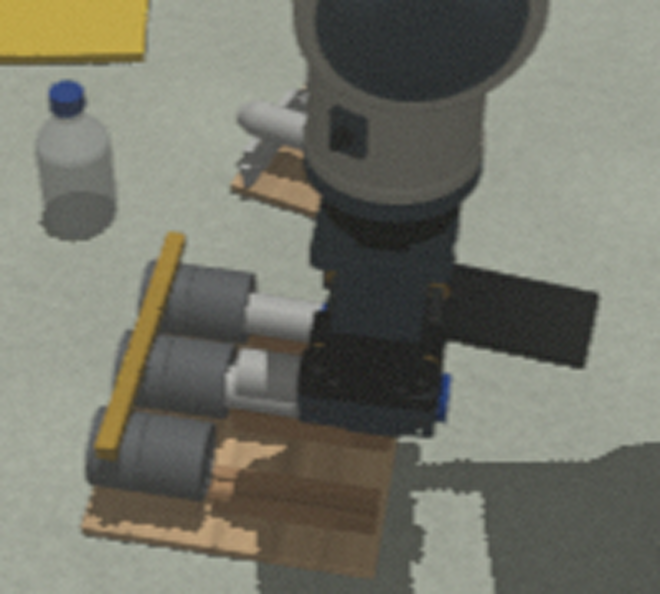

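View pics/w7.png

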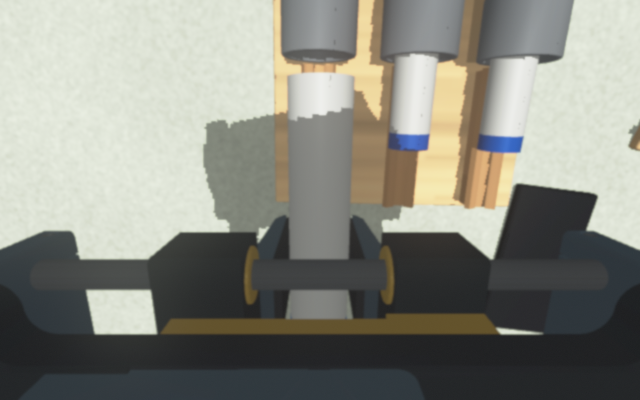

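The column is held straight with its foot clear of the socket, at (320,75) in the wrist view. Moving to above the rack's y = -70 notches.

```bash
python3 - <<'E'
from h import *
go(Rk(-.0135,-.07,.13),RY-180)
E
```

```text
trans cm [-3.42 -0.32 46.63] twist 0.2911
```

step_arm(motion=[{"translation": [-0.3,0,3],"twist": 0.02,"jaw": 1},{"translation": [-0.6,0,8],"twist": 0.05,"jaw": 1},{"translation": [-1.0,0,13],"twist": 0.08,"jaw": 1},{"translation": [-1.4,0,18],"twist": 0.11,"jaw": 1},{"translation": [-1.8,0,23],"twist": 0.14,"jaw": 1},{"translation": [-2.2,0,28],"twist": 0.17,"jaw": 1},{"translation": [-2.6,0,33],"twist": 0.2,"jaw": 1},{"translation": [-3.0,0,38],"twist": 0.23,"jaw": 1},{"translation": [-3.2,0,42],"twist": 0.26,"jaw": 1},{"translation": [-3.4,0,45],"twist": 0.29,"jaw": 1}])

```text
clock: 15.95
ee_pos: [0.5852, -0.2154, 0.1256]
ee_rot: [-90.0, -0.1, 170.2]
wrist_force: [-0.5, 1.7, -0.3]
gripper_width: 0.322
```

step_arm(motion=[{"translation": [0,0,0.5],"twist": 0,"jaw": 1},{"translation": [0,0,0.5],"twist": 0,"jaw": 1}])

```text
clock: 16.2
ee_pos: [0.5843, -0.2184, 0.1263]
ee_rot: [-90.0, -0.1, 170.4]
wrist_force: [-0.1, -0.4, -1.5]
gripper_width: 0.326
```

```bash
python3 - <<'E'
from h import *
st();go(Rk(-.0135,-.07,.13),RY-180)
im=cams.camera("scene");crop(im,200,180,180,150,4,"pics/s8z.png")
c=cams.calibration("wrist");im=cams.camera("wrist");cv2.imwrite("pics/w8.png",im)
import pickle;pickle.dump(c,open("w8.pkl","wb"))
E
```

```text
16.2 tcp [ 0.5843 -0.2184  0.1263] rot [-90.0397  -0.1146 170.3596] G [-0.077  -0.3864  0.1263] R [-0.0187 -0.0587  0.1263] F [-0.0789 -0.4154 -1.47  ] w 0.3257151743849237
trans cm [-0.52 -0.37  1.13] twist 0.001
```

View pics/s8z.png

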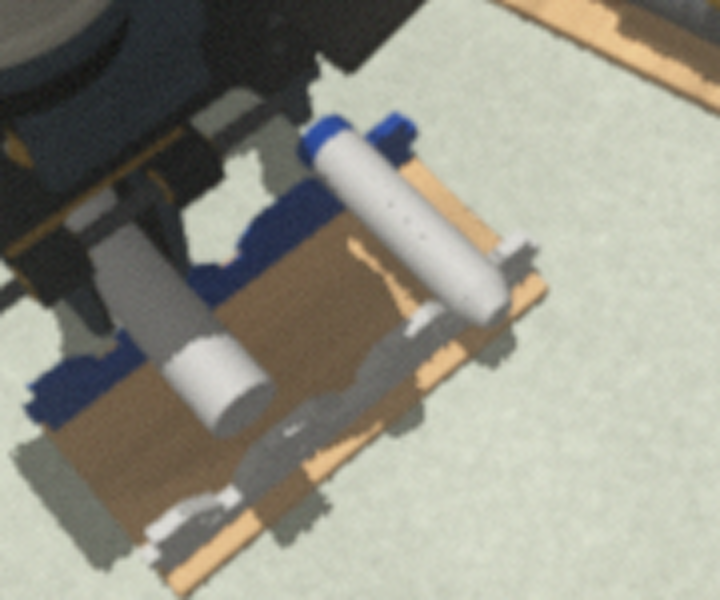

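View pics/w8.png

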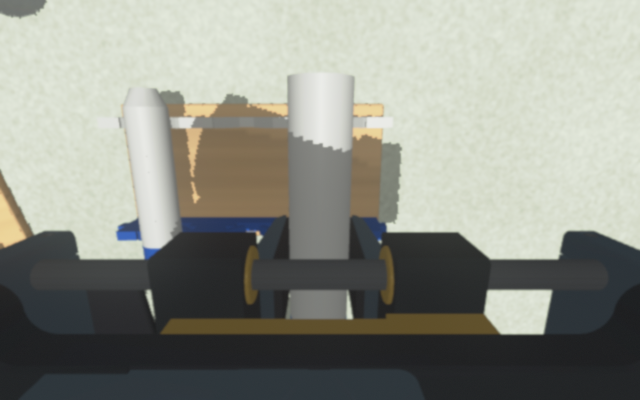

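The held column is parallel to the spare and square to the rails: rail ends at (98,122) and (393,122), spare axis from (143,98) to (160,240). I'll check the rack frame against these.

```bash
python3 - <<'E'
from h import *
import pickle
c=pickle.load(open("w8.pkl","rb"));im=cv2.imread("pics/w8.png")
crop(im,90,60,320,200,2.4,"pics/w8z.png")
for uv,z in(((98,122),.055),((393,122),.055),((118,236),.055),((385,230),.055),((143,100),.055),((149,140),.058),((158,220),.058),((123,103),.008),((384,103),.008)):
    print(uv,inv(RO,RY,onz("wrist",*uv,z,c)))
E
```

```text
(98, 122) [0.047  0.1027 0.055 ]
(393, 122) [ 0.0473 -0.1118  0.055 ]
(118, 236) [-0.0412  0.1018  0.055 ]
(385, 230) [-0.0358 -0.1104  0.055 ]
(143, 100) [0.0624 0.0679 0.055 ]
(149, 140) [0.0344 0.0657 0.058 ]
(158, 220) [-0.0268  0.0667  0.058 ]
(123, 103) [0.0619 0.1098 0.008 ]
(384, 103) [ 0.0621 -0.1136  0.008 ]
```

View pics/w8z.png

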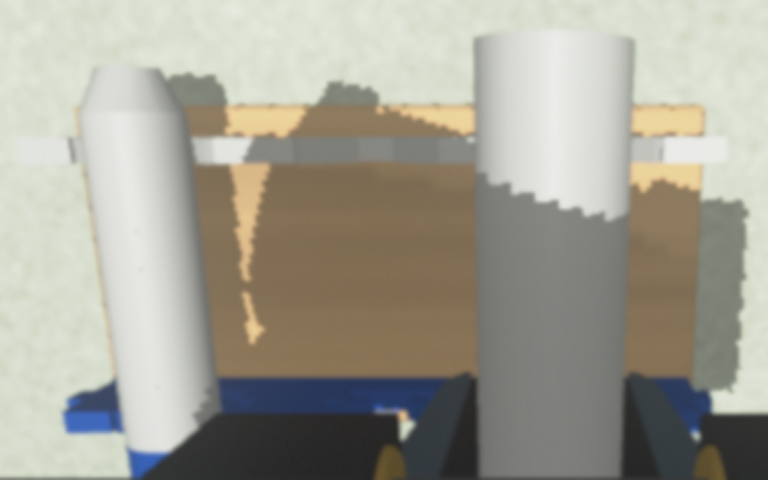

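```bash
python3 - <<'E'
from h import *
st();go(Rk(-.0135,-.0725,.06),RY-180)
E
```

```text
16.3 tcp [ 0.5846 -0.2177  0.1268] rot [-90.0308  -0.0759 170.4156] G [-0.0766 -0.3858  0.1268] R [-0.0185 -0.0581  0.1268] F [-0.0623 -0.3358 -0.3026] w 0.3193764364388331
trans cm [-0.49  6.68  1.44] twist 0.002
```

step_arm(motion=[{"translation": [-0.3,0.5,0.8],"twist": 0,"jaw": 1},{"translation": [-0.5,2.5,1.4],"twist": 0,"jaw": 1},{"translation": [-0.5,5,1.4],"twist": 0,"jaw": 1},{"translation": [-0.5,7,1.4],"twist": 0,"jaw": 1},{"translation": [-0.5,7,1.4],"twist": 0,"jaw": 1},{"translation": [-0.5,7,1.4],"twist": 0,"jaw": 1}])

```text
clock: 17.05
ee_pos: [0.5879, -0.2336, 0.0575]
ee_rot: [-90.0, 0.0, 170.4]
wrist_force: [0.5, -0.7, -0.8]
gripper_width: 0.325
```

```bash
python3 - <<'E'
from h import *
st();go(Rk(-.0135,-.0725,.033),RY-180)
im=cams.camera("scene");crop(im,200,180,180,150,4,"pics/s9z.png")
im=cams.camera("wrist");cv2.imwrite("pics/w9.png",im)
E
```

```text
17.05 tcp [ 0.5879 -0.2336  0.0575] rot [-89.9985   0.0062 170.3625] G [-0.0753 -0.402   0.0575] R [-0.0126 -0.0732  0.0575] F [ 0.5442 -0.749  -0.8363] w 0.32544971486711066
trans cm [ 0.09  2.45 -0.07] twist 0.0011
```

View pics/s9z.png

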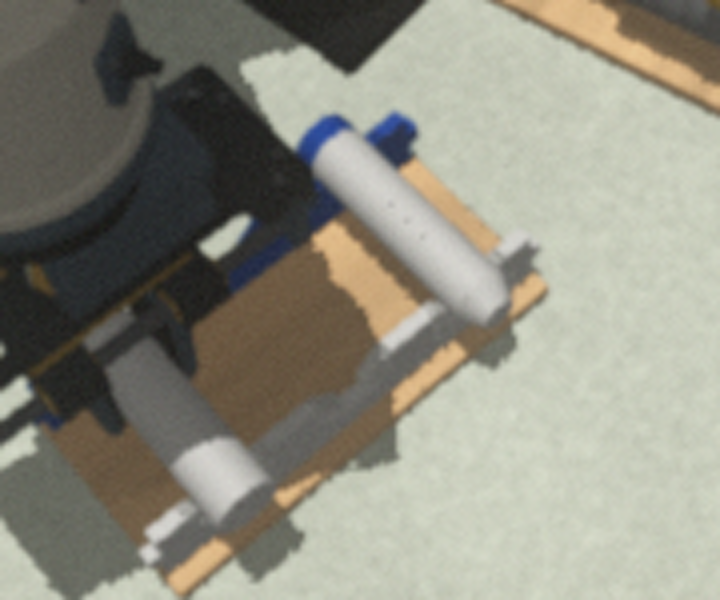

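View pics/w9.png

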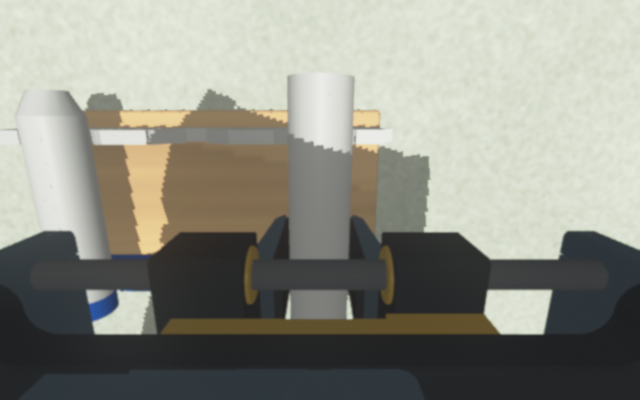

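The column sits over the last notch, between the rail ends. Lowering it.

step_arm(motion=[{"translation": [0,0.8,0],"twist": 0,"jaw": 1},{"translation": [0,1.6,0],"twist": 0,"jaw": 1},{"translation": [0,2.2,0],"twist": 0,"jaw": 1},{"translation": [0,2.2,0],"twist": 0,"jaw": 1}])

```text
clock: 17.65
ee_pos: [0.5875, -0.2333, 0.0348]
ee_rot: [-90.0, -0.0, 170.4]
wrist_force: [0.1, 0.7, -0.5]
gripper_width: 0.321
```

step_arm(motion=[{"translation": [0,0.2,0],"twist": 0,"jaw": 1},{"translation": [0,0.3,0],"twist": 0,"jaw": 1}])

```text
clock: 17.9
ee_pos: [0.588, -0.2332, 0.0332]
ee_rot: [-90.0, 0.0, 170.4]
wrist_force: [-4.2, 8.7, 19.5]
gripper_width: 0.322
```

step_arm(motion=[{"translation": [0,-0.1,-0.05],"twist": 0,"jaw": 1},{"translation": [0,-0.1,-0.05],"twist": 0,"jaw": 0.1},{"translation": [0,-0.1,-0.05],"twist": 0,"jaw": -0.3},{"translation": [0,-0.1,-0.05],"twist": 0,"jaw": -0.3},{"translation": [0,-0.1,-0.05],"twist": 0,"jaw": -0.3},{"translation": [0,-0.1,-0.05],"twist": 0,"jaw": -0.3}])

```text
clock: 18.65
ee_pos: [0.5878, -0.233, 0.0333]
ee_rot: [-90.0, -0.0, 170.4]
wrist_force: [-0.2, -0.5, 0.1]
gripper_width: 0.65
```

step_arm(motion=[{"translation": [0,-2.5,0],"twist": 0,"jaw": -0.3},{"translation": [0,-6,0],"twist": 0,"jaw": -0.3},{"translation": [0,-10,0],"twist": 0,"jaw": -0.3},{"translation": [0,-10,-4],"twist": 0,"jaw": -0.3},{"translation": [0,-10,-9],"twist": 0,"jaw": -0.3},{"translation": [0,-10,-14],"twist": 0,"jaw": -0.3},{"translation": [0,-10,-14],"twist": 0,"jaw": -0.3},{"translation": [0,-10,-14],"twist": 0,"jaw": -0.3}])

```text
clock: 19.65
ee_pos: [0.6112, -0.0952, 0.1334]
ee_rot: [-90.0, -0.0, 170.4]
wrist_force: [-0.5, 0.9, -0.9]
gripper_width: 0.648
```

```bash
python3 - <<'E'
from h import *
st()
im=cams.camera("scene");crop(im,200,180,180,150,4,"pics/s10z.png")
im=cams.camera("side");crop(im,290,120,110,100,6,"pics/d10z.png")
c=cams.calibration("wrist");im=cams.camera("wrist");cv2.imwrite("pics/w10.png",im)
import pickle;pickle.dump(c,open("w10.pkl","wb"))
E
```

```text
19.65 tcp [ 0.6112 -0.0952  0.1334] rot [-89.9832  -0.0001 170.3951] G [-0.0354 -0.2674  0.1334] R [-0.0129  0.0672  0.1334] F [-0.468   0.9469 -0.8561] w 0.6476738614273178
```

View pics/s10z.png

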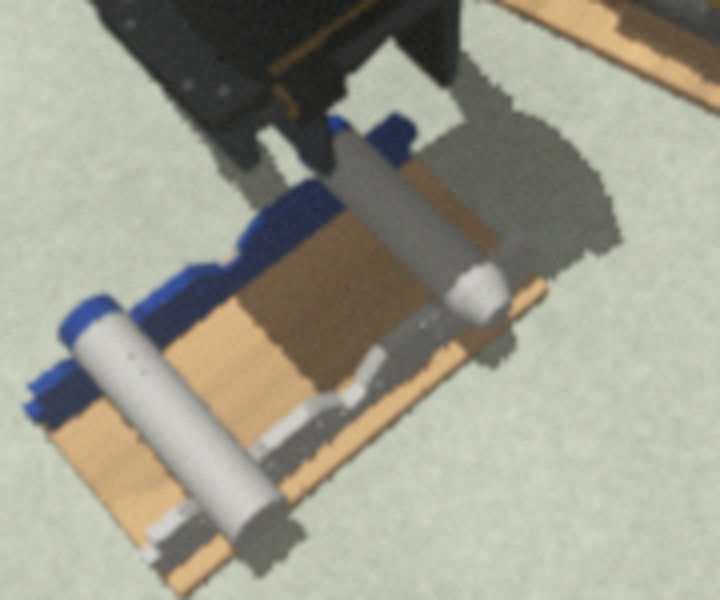

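View pics/d10z.png

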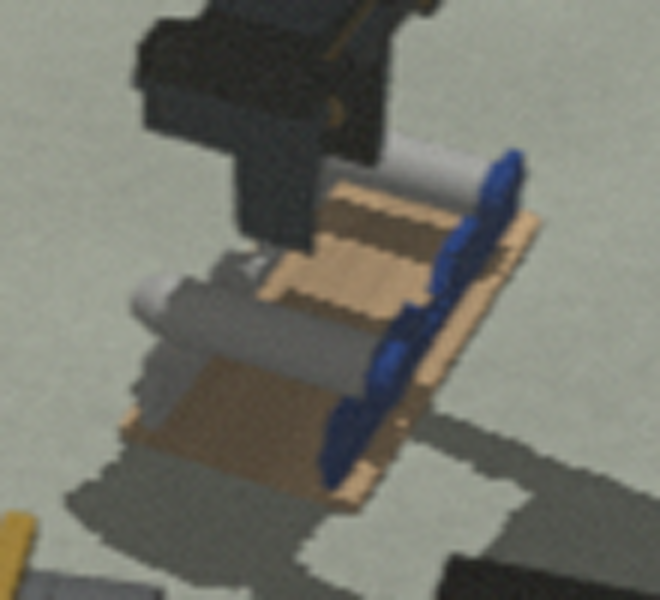

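View pics/w10.png

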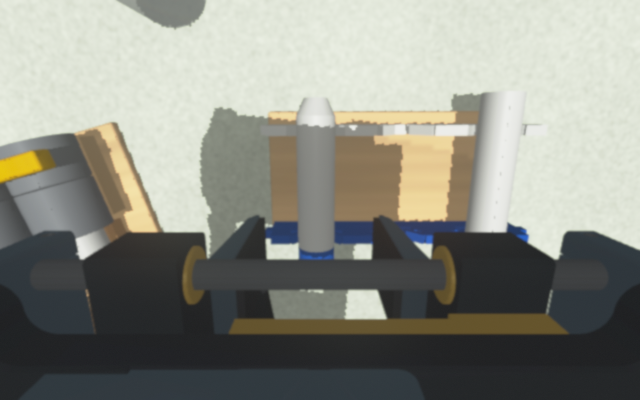

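The square column lies in the y = -70 notches with its blue cap over the blue rail. The spare at (316,200) sits between the fingers. Measuring both, then gripping the spare.

```bash
python3 - <<'E'
from h import *
import pickle
c=pickle.load(open("w10.pkl","rb"))
for uv,z in(((316,97),.055),((317,250),.063),((503,93),.064),((487,225),.064)):
    print(uv,inv(RO,RY,onz("wrist",*uv,z,c)))
S=lambda x,y:((x+.5)/4-.5+200,(y+.5)/4-.5+180)
for uv,z in(((80,320),.058),((265,507),.06)): print("scene placed",inv(RO,RY,onz("scene",*S(*uv),z)))
st(); go(Rk(-.0135,.069,.0325),RY-180)
E
```

```text
(316, 97) [0.0708 0.0686 0.055 ]
(317, 250) [-0.0465  0.068   0.063 ]
(503, 93) [ 0.073  -0.0633  0.064 ]
(487, 225) [-0.0251 -0.0647  0.064 ]
scene placed [-0.0518 -0.0742  0.058 ]
scene placed [ 0.0738 -0.0661  0.06  ]
19.8 tcp [ 0.6111 -0.0961  0.1334] rot [-89.9911  -0.0002 170.2879] G [-0.0356 -0.2682  0.1334] R [-0.0128  0.0663  0.1334] F [ 0.1202 -0.1788  0.3075] w 0.6477664171365097
trans cm [ 0.07 10.09 -0.27] twist -0.0002
```

step_arm(motion=[{"translation": [0,3,-0.15],"twist": 0,"jaw": -0.3},{"translation": [0,6,-0.15],"twist": 0,"jaw": -0.3},{"translation": [0,8.5,-0.15],"twist": 0,"jaw": -0.3},{"translation": [0,10,-0.15],"twist": 0,"jaw": -0.3},{"translation": [0,10,-0.15],"twist": 0,"jaw": -0.3},{"translation": [0,10,-0.15],"twist": 0,"jaw": 0.1},{"translation": [0,10,-0.15],"twist": 0,"jaw": 1},{"translation": [0,10,-0.15],"twist": 0,"jaw": 1},{"translation": [0,10,-0.15],"twist": 0,"jaw": 1},{"translation": [0,10,-0.15],"twist": 0,"jaw": 1}])

```text
clock: 21.05
ee_pos: [0.6117, -0.0936, 0.0339]
ee_rot: [-90.0, 0.0, 170.4]
wrist_force: [-1.5, -1.9, 6.1]
gripper_width: 0.321
```

Placed column's middle is at rack x of about +0.008, good. The spare is gripped (29 mm wide). Lifting it and carrying it to the left socket.

step_arm(motion=[{"translation": [0,-2,0],"twist": 0,"jaw": 1},{"translation": [0,-6,0],"twist": 0,"jaw": 1},{"translation": [0,-10,0],"twist": 0,"jaw": 1},{"translation": [0,-10,0],"twist": 0,"jaw": 1}])

```text
clock: 21.55
ee_pos: [0.6132, -0.0938, 0.1364]
ee_rot: [-90.0, 0.3, 170.4]
wrist_force: [0.4, -0.7, -1.0]
gripper_width: 0.324
```

```bash
python3 - <<'E'
from h import *
st(); go(G(-.135,.0685,.135),GY-180)
E
```

```text
21.55 tcp [ 0.6132 -0.0938  0.1364] rot [-89.9801   0.2985 170.3682] G [-0.0333 -0.2662  0.1364] R [-0.0112  0.0689  0.1364] F [ 0.4056 -0.6694 -0.9725] w 0.3235501024577344
trans cm [ 19.27   0.14 -29.2 ] twist -0.2885
```

step_arm(motion=[{"translation": [2,0,-3],"twist": -0.03,"jaw": 1},{"translation": [5,0,-7],"twist": -0.07,"jaw": 1},{"translation": [8,0,-11],"twist": -0.11,"jaw": 1},{"translation": [11,0,-15],"twist": -0.15,"jaw": 1},{"translation": [13,0,-19],"twist": -0.19,"jaw": 1},{"translation": [15.5,0,-23],"twist": -0.23,"jaw": 1},{"translation": [17.5,0,-26.5],"twist": -0.26,"jaw": 1},{"translation": [19.3,0,-29.2],"twist": -0.288,"jaw": 1},{"translation": [19.3,0,-29.2],"twist": -0.288,"jaw": 1},{"translation": [19.3,0,-29.2],"twist": -0.288,"jaw": 1}])

```text
clock: 22.8
ee_pos: [0.47, 0.2263, 0.1329]
ee_rot: [-90.0, -0.0, -173.1]
wrist_force: [0.1, 0.5, -0.8]
gripper_width: 0.325
```

```bash
python3 - <<'E'
from h import *
st(); go(G(-.135,.0685,.045),GY-180)
c=cams.calibration("wrist");im=cams.camera("wrist");cv2.imwrite("pics/w11.png",im)
print([inv(GO,GY,onz("wrist",u,v,.06,c)) for u,v in ((320,75),)])
E
```

```text
22.8 tcp [0.47   0.2263 0.1329] rot [ -89.9815   -0.0432 -173.1367] G [-0.1371  0.0688  0.1329] R [-0.2063  0.3603  0.1329] F [ 0.1389  0.4733 -0.8112] w 0.3254984590410739
trans cm [-0.21  8.79  0.03] twist -0.0006
[array([-0.0389,  0.068 ,  0.06  ])]
```

View pics/w11.png

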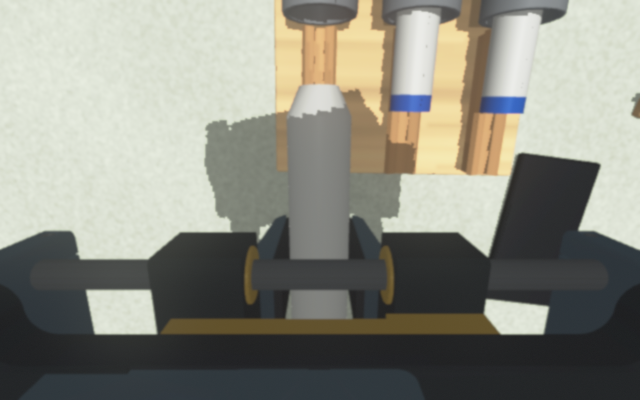

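The spare is lined up with the emptied trough and the mouth at (320,10). Lowering it.

step_arm(motion=[{"translation": [0,3,0],"twist": 0,"jaw": 1},{"translation": [0,6,0],"twist": 0,"jaw": 1},{"translation": [0,9,0],"twist": 0,"jaw": 1},{"translation": [0,10,0],"twist": 0,"jaw": 1},{"translation": [0,10,0],"twist": 0,"jaw": 1}])

```text
clock: 23.48
ee_pos: [0.4702, 0.2262, 0.0333]
ee_rot: [-90.0, -0.0, -173.2]
wrist_force: [0.9, 0.4, -0.5]
gripper_width: 0.322
```

```bash
python3 - <<'E'
from h import *
st(); go(G(-.055,.0685,.031),GY-180)
c=cams.calibration("wrist");im=cams.camera("wrist");cv2.imwrite("pics/w12.png",im)
im=cams.camera("scene");crop(im,300,80,150,130,4,"pics/s12z.png")
E
```

```text
23.475 tcp [0.4702 0.2262 0.0333] rot [ -89.9888   -0.0476 -173.1852] G [-0.1368  0.0686  0.0333] R [-0.206   0.3602  0.0333] F [ 0.9276  0.4328 -0.5143] w 0.321665939946809
trans cm [-8.18  0.23  0.  ] twist -0.0015
```

View pics/w12.png

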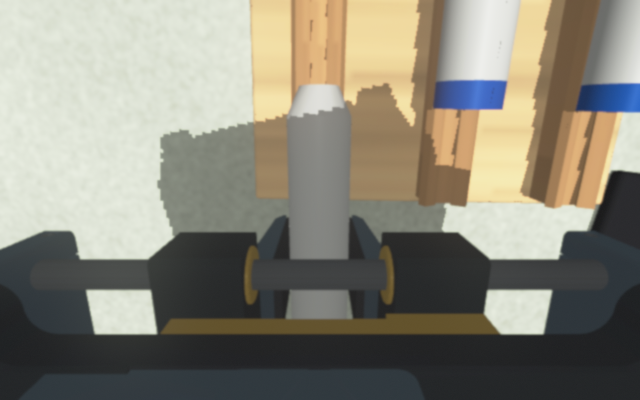

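View pics/s12z.png

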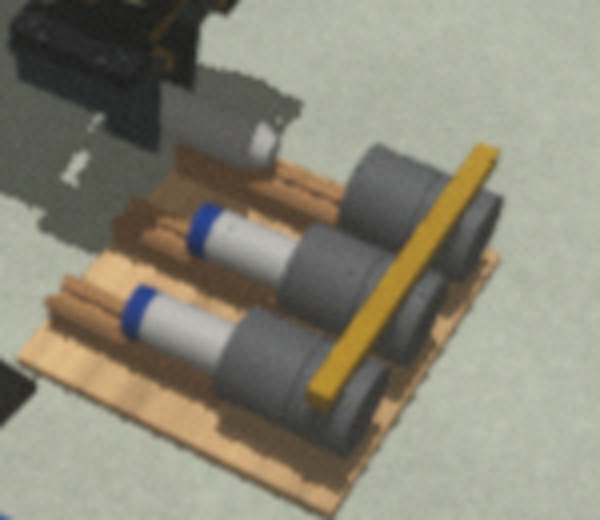

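Aligned along the trough. Sliding it into the hood.

step_arm(motion=[{"translation": [-1.5,0.1,0],"twist": 0,"jaw": 1},{"translation": [-3,0.15,0],"twist": 0,"jaw": 1},{"translation": [-4.5,0.15,0],"twist": 0,"jaw": 1},{"translation": [-5.5,0.15,0],"twist": 0,"jaw": 1},{"translation": [-6.5,0.15,0],"twist": 0,"jaw": 1},{"translation": [-7.5,0.15,0],"twist": 0,"jaw": 1},{"translation": [-8.2,0.15,0],"twist": 0,"jaw": 1},{"translation": [-8.2,0.15,0],"twist": 0,"jaw": 1}])

```text
clock: 24.58
ee_pos: [0.5519, 0.2366, 0.0319]
ee_rot: [-90.0, 0.0, -173.1]
wrist_force: [-0.6, -0.5, -0.7]
gripper_width: 0.323
```

```bash
python3 - <<'E'
from h import *
st()
im=cams.camera("scene");crop(im,300,80,150,130,4,"pics/s13z.png")
E
```

```text
24.575 tcp [0.5519 0.2366 0.0319] rot [ -90.0021    0.013  -173.1404] G [-0.0545  0.0691  0.0319] R [-0.1272  0.3842  0.0319] F [-0.6379 -0.481  -0.6558] w 0.3231368464602898
```

View pics/s13z.png

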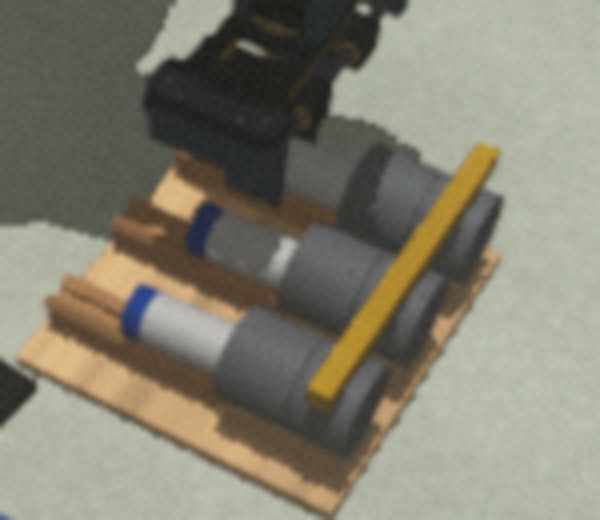

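The foot is in the hood with no force. Setting it down, releasing, rising, then moving behind it to push.

step_arm(motion=[{"translation": [0,0.1,0],"twist": 0,"jaw": 1},{"translation": [0,0.15,0],"twist": 0,"jaw": 0.1},{"translation": [0,0.15,0],"twist": 0,"jaw": -0.3},{"translation": [0,0.15,0],"twist": 0,"jaw": -0.3},{"translation": [0,0.15,0],"twist": 0,"jaw": -0.3},{"translation": [0,0.15,0],"twist": 0,"jaw": -0.3},{"translation": [0,-2.5,0],"twist": 0,"jaw": -0.3},{"translation": [0,-6,0],"twist": 0,"jaw": -0.3},{"translation": [0,-8,0],"twist": 0,"jaw": -0.3},{"translation": [0,-8,0],"twist": 0,"jaw": -0.3}])

```text
clock: 25.88
ee_pos: [0.5524, 0.2368, 0.1133]
ee_rot: [-90.0, 0.2, -173.1]
wrist_force: [0.2, -0.1, 0.3]
gripper_width: 0.649
```

step_arm(motion=[{"translation": [4,0,0],"twist": 0,"jaw": 1},{"translation": [8,0,0],"twist": 0,"jaw": 1},{"translation": [10,0,0],"twist": 0,"jaw": 1},{"translation": [10,0,0],"twist": 0,"jaw": 1},{"translation": [10,0,0],"twist": 0,"jaw": 1},{"translation": [10,0,0],"twist": 0,"jaw": 1}])

```text
clock: 26.62
ee_pos: [0.4531, 0.2247, 0.1117]
ee_rot: [-90.0, 0.0, -173.2]
wrist_force: [0.3, 0.7, 0.3]
gripper_width: 0.026
```

```bash
python3 - <<'E'
from h import *
st(); go(G(-.15,.0695,.0404),GY-180)
c=cams.calibration("wrist");im=cams.camera("wrist");cv2.imwrite("pics/w14.png",im)
E
```

```text
26.625 tcp [0.4531 0.2247 0.1117] rot [ -90.0032    0.0164 -173.1513] G [-0.154   0.0692  0.1117] R [-0.2227  0.3558  0.1117] F [0.3253 0.6786 0.2758] w 0.026114721451933717
trans cm [-0.4   7.13 -0.03] twist -0.0009
```

View pics/w14.png

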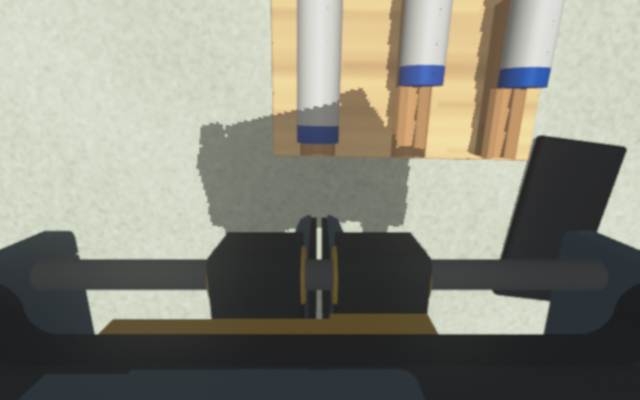

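The spare lies in the trough with its cap at (318,135), straight ahead of the fingers. Lowering to push height and pushing it in.

step_arm(motion=[{"translation": [0,3,0],"twist": 0,"jaw": 1},{"translation": [0,6,0],"twist": 0,"jaw": 1},{"translation": [0,7.1,0],"twist": 0,"jaw": 1},{"translation": [0,7.1,0],"twist": 0,"jaw": 1},{"translation": [-1.5,7.1,0],"twist": 0,"jaw": 1},{"translation": [-2.5,7.1,0],"twist": 0,"jaw": 1},{"translation": [-3.1,7.1,0],"twist": 0,"jaw": 1},{"translation": [-3.6,7.1,0],"twist": 0,"jaw": 1},{"translation": [-4.1,7.1,0],"twist": 0,"jaw": 1},{"translation": [-4.6,7.1,0],"twist": 0,"jaw": 1}])

```text
clock: 27.92
ee_pos: [0.498, 0.23, 0.0409]
ee_rot: [-90.0, -0.0, -173.1]
wrist_force: [-1.5, 0.2, 0.1]
gripper_width: 0.006
```

step_arm(motion=[{"translation": [-0.4,0,0],"twist": 0,"jaw": 1},{"translation": [-0.8,0,0],"twist": 0,"jaw": 1},{"translation": [-1.1,0,0],"twist": 0,"jaw": 1}])

```text
clock: 28.3
ee_pos: [0.509, 0.2314, 0.0409]
ee_rot: [-90.0, -0.0, -173.1]
wrist_force: [-0.6, -0.8, -0.0]
gripper_width: 0.006
```

step_arm(motion=[{"translation": [-0.4,0,0],"twist": 0,"jaw": 1},{"translation": [-0.8,0,0],"twist": 0,"jaw": 1},{"translation": [-1.2,0,0],"twist": 0,"jaw": 1}])

```text
clock: 28.68
ee_pos: [0.5211, 0.2329, 0.0409]
ee_rot: [-90.0, 0.0, -173.1]
wrist_force: [-0.8, 0.3, 0.8]
gripper_width: 0.005
```

step_arm(motion=[{"translation": [-0.3,0,0],"twist": 0,"jaw": 1},{"translation": [-0.5,0,0],"twist": 0,"jaw": 1}])

```text
clock: 28.92
ee_pos: [0.5259, 0.2334, 0.0409]
ee_rot: [-90.0, 0.0, -173.1]
wrist_force: [-1.1, -0.5, 0.4]
gripper_width: 0.003
```

step_arm(motion=[{"translation": [-0.3,0,0],"twist": 0,"jaw": 1},{"translation": [-0.4,0,0],"twist": 0,"jaw": 1}])

```text
clock: 29.18
ee_pos: [0.5267, 0.2333, 0.0405]
ee_rot: [-90.0, -0.3, -173.1]
wrist_force: [-18.1, -2.0, 14.1]
gripper_width: 0.007
```

Home, with a hard stop at 18 N. Retracting and checking.

step_arm(motion=[{"translation": [-0.2,0,0],"twist": 0,"jaw": 1},{"translation": [1,0,0],"twist": 0,"jaw": 1},{"translation": [4,0,0],"twist": 0,"jaw": 1},{"translation": [7.5,-3,0],"twist": 0,"jaw": 1},{"translation": [7.5,-8,3],"twist": 0,"jaw": 1},{"translation": [7.5,-12,7],"twist": 0,"jaw": 1},{"translation": [7.5,-14,7],"twist": 0,"jaw": 1},{"translation": [7.5,-14,7],"twist": 0,"jaw": 1},{"translation": [7.5,-14,7],"twist": 0,"jaw": 1}])

```text
clock: 30.3
ee_pos: [0.4632, 0.1556, 0.1802]
ee_rot: [-90.0, -0.0, -173.1]
wrist_force: [-0.6, -0.2, 0.4]
gripper_width: 0.006
```

```bash
python3 - <<'E'
from h import *
st()
c=cams.calibration("wrist");im=cams.camera("wrist");cv2.imwrite("pics/w15.png",im)
for lo,hi in((200,290),(290,360),(370,440)):
    h=cv2.cvtColor(im,cv2.COLOR_BGR2HSV);m=cv2.inRange(h,(105,80,30),(130,255,255));m[:, :lo]=0;m[:,hi:]=0;m[160:]=0
    k,l,s_,ce=cv2.connectedComponentsWithStats(m);i=1+np.argmax(s_[1:,4])
    b=s_[i];uv=(ce[i][0],b[1]+b[3]-.5);print(b,inv(GO,GY,onz("wrist",*uv,.06,c)))
d=cams.camera("side");crop(d,240,135,200,180,3.3,"pics/d15z.png")
d=cams.camera("scene");crop(d,200,95,240,240,2.5,"pics/s15z.png")
E
```

```text
30.3 tcp [0.4632 0.1556 0.1802] rot [ -89.9985   -0.0382 -173.117 ] G [-0.1523 -0.0006  0.1802] R [-0.201   0.2894  0.1802] F [-0.5673 -0.2046  0.4012] w 0.0055930482925422124
[224  78  33  15 452] [-0.0627  0.067   0.06  ]
[304  80  31  15 430] [-0.0644 -0.0006  0.06  ]
[382  82  32  14 429] [-0.0653 -0.068   0.06  ]
```

View pics/w15.png

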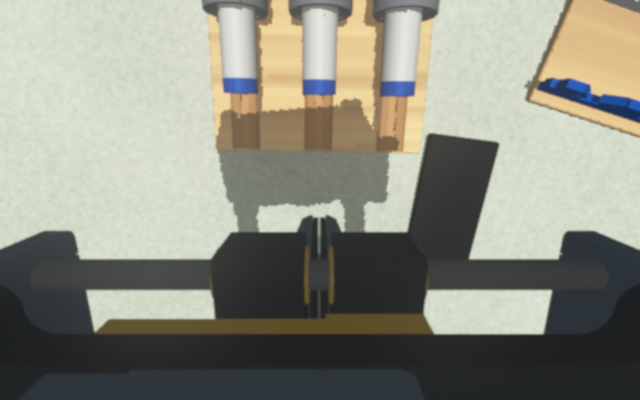

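View pics/d15z.png

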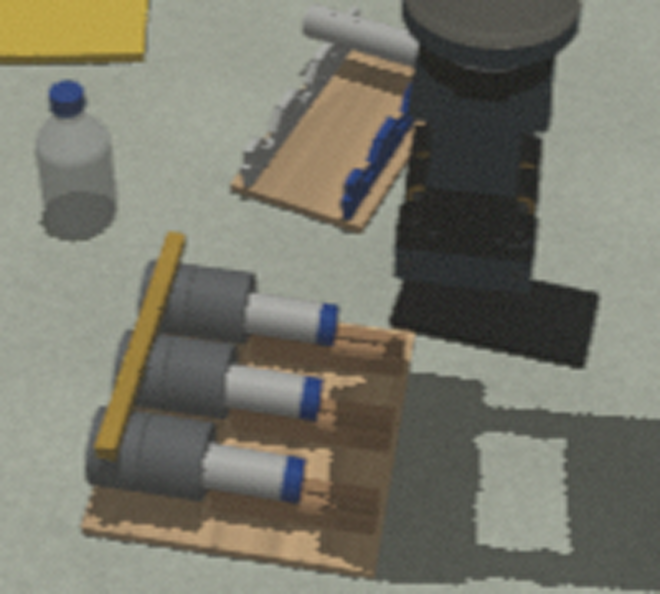

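View pics/s15z.png

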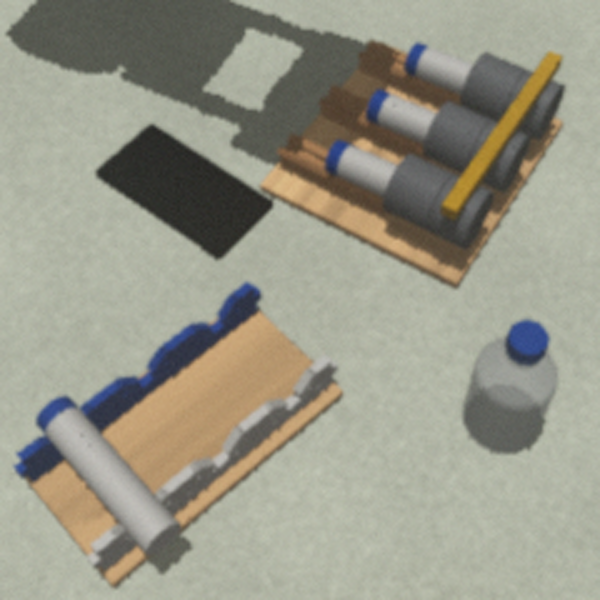

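The three caps sit level at (239,86), (319,87) and (398,88). The square column is in the rack and both bystanders are unmoved. Handing in.

```bash
python3 -c "
from plant import manip
print(manip.close_job())"
```

```text
the job is handed in; nothing more can be done
None
```

I've handed the job in, with every step done on the first try at about 30 s of the 70 s allowed; no verdict was given back.

**Finding the square foot:** I pushed each column with the shut fingers. The ones at gauge y = -70 and y = 0 went to the bottom. The one at y = +70 stopped about 22 mm shorter under 22 N, so that is the square one. The nominal difference is 25 mm, and the gap is within my measurement error.

**Square column:** It lies in the rack's y = -70 notches with its blue cap over the blue rail. Its middle is about 8 mm off the rack's centre along x, and the limit is 25 mm.

**Spare:** I set it in the emptied trough and pushed it to a hard stop at 18 N.

**Last checks:**
- **Caps:** The three cap ends measured -62.7 mm (spare), -64.4 mm and -65.3 mm, against -63 mm nominal and about -71 mm allowed. The spread of under 3 mm is about the camera error.
- **Bystanders:** The bottle and phone look unmoved in the pictures.
- **Gripper:** It was empty and clear of everything.

No check failed.

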